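Set the inclined slide to its index from below and lock it

TASK

The carriage of the sloping slide stands too high. Using its handle, which has some play, back it down the slope until the pointer is at least 15 mm below the index tab, then bring it up in one upward stroke, without pushing it past, until pointer and index tab line up (within 3 mm) with the play still taken up on the upward side. Then let go and press the raised locking lever all the way down, and leave everything else standing where it is.

Things in the scene. Friction and masses are not known exactly. Their poses are not given: they have to be found in the camera images.
- stand: fixed plywood stand, 250 x 250 mm base, deck climbing at 30 degrees to +x (away from the robot at yaw 0). Origin: centre of the underside, on the table; z up. The deck plane starts at x=-0.100, z=0.030 and climbs along (0.866, 0, 0.500) for 235 mm; 210 mm wide about y=0. The stand never moves
- carriage (a joint): steel carriage (84 mm along the slope, 60 mm wide) on the rail in the middle of the deck: position along the slope in m, 0 at the bottom stop, 0.115 at the top stop, growing up the slope. Its own friction (about 6 N plus its weight) keeps it where it is left
- handle (a joint): play (lost motion) of the handle on the carriage, m: 0 = handle against the lower dog (it drags the carriage down), 0.010 = against the upper dog (it pushes the carriage up). In between the handle moves alone, against about 1 N, and stays where it is left
- handle_grip (a point): grip point in the dark wooden handle block (36 mm along the slope, 24 mm across, 46 mm tall, square to the slope), 64 mm above the deck plane, 20 mm below the block's top; the carriage dogs end 26 mm below it. Axes: x up the slope, y level across it (left at yaw 0), z square off the slope, where the tool comes from. Grip it across y
- pointer_tip (a point): tip of the pointer, a dark steel bar 5 mm wide sticking out of the carriage on the +y side, over the white scale strip, 12 mm above the deck plane; axes as at handle_grip
- index_tip (a point): tip of the index tab, an equal dark bar on a small clamp block at the +y edge of the scale strip, facing the pointer with a 6 mm gap when they line up; clamped, does not move. Axes as at handle_grip: the x of pointer_tip in this frame is the error, positive when the carriage is too high
- lock_lever (a joint): angle of the locking lever above level, rad: 0 = fully down (locked) against a hard stop; it starts raised by 0.45 to 0.75. It stays where it is left and takes about 2 N at the press point; follow its arc, as a rough finger pushed straight down can bind on it
- lever_press (a point): point on the upper face of the lever's wooden grip (70 mm long, 20 mm wide, 14 mm thick, the hinge in its mid-height), 65 mm from the hinge; the lever reaches 110 mm from the hinge. When down, its upper face is 7 mm above the hinge
- lever_hinge (a point): hinge of the locking lever, on the right (-y) side of the stand, 72 mm above the table; the hinge axis is level along the stand's y, and the lever when down points along the stand's -x
- glue_stick: bystander: white and orange upright stick, 26 mm across, 87 mm tall, origin under its centre
- tape_red: bystander: flat roll of red tape, 76 mm across, 19 mm high, origin under its centre
- mug_coffee: bystander: blue and white mug, 78 mm across, 92 mm tall, origin under its centre
- note_pad: bystander: yellow pad 76 x 77 x 14 mm, origin under its centre
- spray_small: bystander: blue bottle, 58 mm across, 150 mm tall, origin under its centre
- light_bar (a point): middle of the front lower edge of an aluminium light bar over the upper half of the slope, fixed to the stand at x=12 mm, z=293 mm; the bar is 55 mm deep, 180 mm wide, 22 mm thick. A vertical gripper does not fit over the raised handle; tilt the tool about 30 degrees, square to the slope

How it is judged:
On the way, in this order (a step that is already met when the one before it is completed fails the run):
1. the carriage has been backed down until the pointer is at least 15 mm below the index tab (x of pointer_tip in the frame of index_tip below -0.015 m), for 0.1 s.
2. the carriage has been brought up to the index (within 3 mm), the play taken up on the upward side (over 7 of 10 mm), while the locking lever is still raised (x of pointer_tip in the frame of index_tip between -0.003 and 0.003 m and value of joint handle above 0.007 m and value of joint lock_lever above 0.3 rad), for 0.2 s.
At the end, for the whole second after the job is handed in: pointer within 3 mm of the index tab along the slope, the handle's play still taken up on the upward side (more than 7 of its 10 mm), the locking lever down (less than 0.1 rad above level) (x of pointer_tip in the frame of index_tip between -0.003 and 0.003 m and value of joint handle above 0.007 m and value of joint lock_lever below 0.1 rad); the robot touches nothing.
It fails at once if the carriage is pushed up past the index (more than 5 mm above it with the handle against the upper dog) (x of pointer_tip in the frame of index_tip above 0.005 m and value of joint handle above 0.0085 m).
It fails at once if a bystander is shifted by more than 30 mm (distance of any of glue_stick, tape_red, mug_coffee, note_pad, spray_small from where it was at the start of the episode above 0.03 m).
It also fails if it takes over 59 s, if anything falls off the work surface, if the arm or the gripper's body presses on something with over 40 N, if the wrist force passes 120 N, or if a joint passes its speed limit or range.

ROBOT

A 7-joint arm with a two-finger parallel gripper is mounted at the origin on the work surface; the furniture and walls round the work are solid. World frame = base frame: x ahead of the robot, y to its left, z up, the work surface at z = 0. Lengths are in m, angles in rad, forces in N, time in s.
With the tool pointing down it reaches from about 0.4 to 0.85 m from the base axis. Payload 4.5 kg.
Tool frame: the origin (TCP) lies midway between the tips of the shut fingers; the grasp point (between the pads) lies 19 mm behind it; z points along the fingers, y is the line along which they close (so a half turn about z gives the same grasp; the last joint's range is limited). The gripper opens to 85 mm and grips with 20 to 120 N. Pads are 22 mm wide; open, the fingers measure 114 mm over their backs; the gripper's body (76 mm by 85 mm) begins 54 mm behind the grasp point. The pads swing forward as they close: fully open they stand 13 mm farther back than shut.
Start: joints at [1.237, 0.689, -0.195, 1.565, 0.157, 0.902, -0.215], TCP at [0.225, -0.583, 0.231] pointing down, gripper open.
Joint ranges: [-3.01, 3.01], [-0.46, 2.08], [-1.47, 1.51], [0.13, 2.56], [-1, 4.14], [0.04, 2.09], [-2.66, 2.66]. Speed limits (rad/s): [2.57, 2.57, 3.14, 3.14, 3.14, 3.14, 3.14].

INTERFACE

Orientations are given as a unit quaternion [x, y, z, w].
In Python, from bench import ctrl, eyes, job gives the robot as it stands.
- The arm moves only by the tool carry_out, never from a script. Its argument "targets" is a list of rows, each a list of 7 numbers: the opening, from 0 (shut) to 1 (fully open), then the shift along the tool's x, y, z in cm, then the turn, a rotation vector about the tool's x, y, z in degrees. A call has 1 to 20 rows; each row shifts and turns the commanded pose from where the row before left it, along the tool's axes as they then stand; what a row does not reach is not made up. A row lasts 1/12 s, in which the tool goes at most 41.7 mm and 7.16 degrees, less where a joint would pass 70% of its speed; a pose out of reach is approached as far as the arm can. A call is refused whole if a number of a shift passes 4.17 or a number of a turn 7.16, either way. A call with a gripper value outside its range is refused whole. The fingers move at their own pace and stop on an object; "newtons" is the grip in N (left out, the last holds). Time passes only in rows, so rows that do not move let the fingers close. It gives the time, the measured TCP pose, the force, the opening and the grip force at its end, in the units of the state.
- ctrl.get_obs(): the state, without advancing time (a new reading comes with each control period).
- eyes.camera(name): name is "side" or "top"; returns a dict with "img" (400x640x3 uint8, red, green, blue), "fx", "fy", "cx", "cy" (pixels), "camera_from_world" (4x4, takes a point from world to camera coordinates). Camera axes: x right, y down, z forward; pixel columns grow to the right and rows downward; lengths in m; the calibration is good to about 2 mm. A picture is of the moment at which its call begins. There is no depth.
- job.close_job(): hands the job in; it is judged then, once.
The state is a dict: "clock": time; "joint_pos": joint angles; "dq": joint speeds; "tau": joint torques, N m; "position": TCP position; "tool_rot": TCP orientation; "force": force on the tool from outside, world axes, zero at the start; "wrist_torque": the same for the moment, N m; "grip_width": finger opening in m; "grip_force": force on a finger pad.
Only numpy, scipy, OpenCV 4.12 (cv2) and the standard library are available. Lean on these libraries where they do the work, as an engineer would, in place of code of your own. Each camera call takes 0.05 s, during which the arm holds its last target. There are 200 camera calls.

## Working session

There is one attempt and no reset: what is moved stays moved. The work goes in short steps, Python scripts to look and compute and a tool call to move; the robot and the scene stay as the last step left them, time stands still between calls to the robot, and variables do not carry over. Pictures are saved under pics/ and viewed, at most 10 in all, crops included, and the job is handed in when it is done.

Besides the shell and the picture viewer there is one more tool, called as a command line: name --pt "numbers of a row" for each row, then --argument value for the rest. carry_out: Moves the arm, as the interface text tells. Its arguments: {"type":"object","properties":{"targets":{"type":"array"},"newtons":{"type":"number"}},"required":["targets"]}

```bash
mkdir -p pics; ls; cat > h.py <<'E'
import numpy as np, cv2
from bench import ctrl, eyes, job
def cam(n):
    c=eyes.camera(n); return c
def proj(c,p):
    q=c["camera_from_world"]@np.r_[p,1]; return np.array([c["fx"]*q[0]/q[2]+c["cx"],c["fy"]*q[1]/q[2]+c["cy"]])
def ray(c,u,v):
    T=np.linalg.inv(c["camera_from_world"]); d=T[:3,:3]@np.array([(u-c["cx"])/c["fx"],(v-c["cy"])/c["fy"],1]); return T[:3,3],d/np.linalg.norm(d)
def onz(c,u,v,z):
    o,d=ray(c,u,v); return o+d*(z-o[2])/d[2]
def tri(c1,p1,c2,p2):
    o1,d1=ray(c1,*p1);o2,d2=ray(c2,*p2)
    s=np.linalg.lstsq(np.c_[d1,-d2],o2-o1,rcond=None)[0]
    a=o1+s[0]*d1;b=o2+s[1]*d2; return (a+b)/2,np.linalg.norm(a-b)
E
python3 - <<'E'
from h import *
for n in("side","top"):
    c=cam(n); cv2.imwrite(f"pics/{n}0.png",c["img"][:,:,::-1]); T=np.linalg.inv(c["camera_from_world"])
    print(n,c["fx"],c["cx"],c["cy"],T.round(3).tolist())
print(ctrl.get_obs())
E
```

```text
pics
side 476.1296253606057 315.9276091867047 200.15623653322166 [[-0.82, -0.242, 0.518, -0.055], [-0.572, 0.322, -0.755, 0.841], [0.016, -0.916, -0.402, 0.676], [0.0, 0.0, 0.0, 1.0]]
top 493.66434137748297 320.3377945566847 196.72010177928053 [[0.023, -0.975, 0.221, 0.29], [-1.0, -0.023, 0.002, -0.057], [0.003, -0.221, -0.975, 1.416], [0.0, 0.0, 0.0, 1.0]]
{'clock': 0.1, 'joint_pos': array([ 1.23679051,  0.68991436, -0.19451781,  1.56623716,  0.15729686,
        0.90252241, -0.21512071]), 'dq': array([-5.46201248e-04, -7.36959704e-04,  9.38681079e-04, -2.43322357e-03,
        1.14265527e-03,  4.14657161e-05, -6.70687963e-04]), 'tau': array([-3.86192696e-03, -5.40612817e+01, -1.27166122e+00, -1.58986831e+01,
        9.41262231e-03,  4.42942372e-03, -3.32072921e-05]), 'position': array([ 0.22447489, -0.58266562,  0.23055607]), 'tool_rot': array([ 9.83132401e-01,  1.82893325e-01, -2.15200797e-04, -8.17488796e-04]), 'force': array([-0.11405875, -0.2625253 , -0.03595568]), 'wrist_torque': array([ 0.00971474,  0.03570207, -0.03340038]), 'grip_force': 0.0, 'grip_width': 0.08506049100394664}
```

View pics/side0.png

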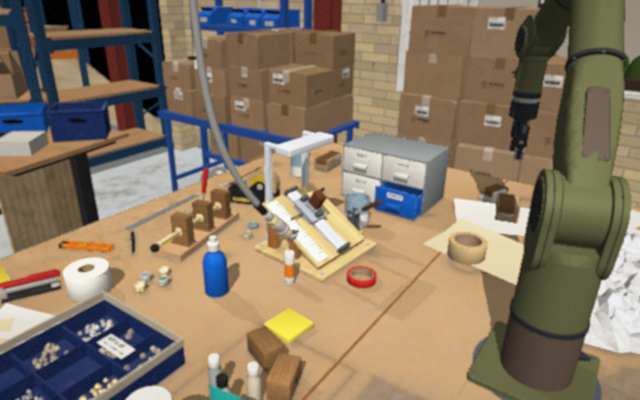

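View pics/top0.png

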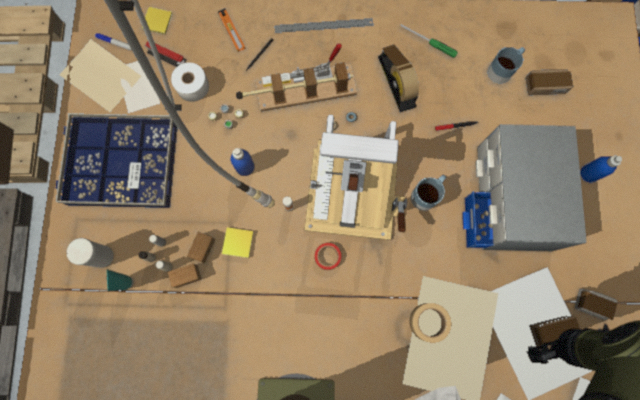

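```bash
python3 - <<'E'
import cv2
a=cv2.imread("pics/top0.png")[105:255,270:470]; cv2.imwrite("pics/topc.png",cv2.resize(a,None,fx=4,fy=4,interpolation=cv2.INTER_CUBIC))
a=cv2.imread("pics/side0.png")[125:295,240:400]; cv2.imwrite("pics/sidec.png",cv2.resize(a,None,fx=3.5,fy=3.5,interpolation=cv2.INTER_CUBIC))
E
```

```text
(no output)
```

View pics/topc.png

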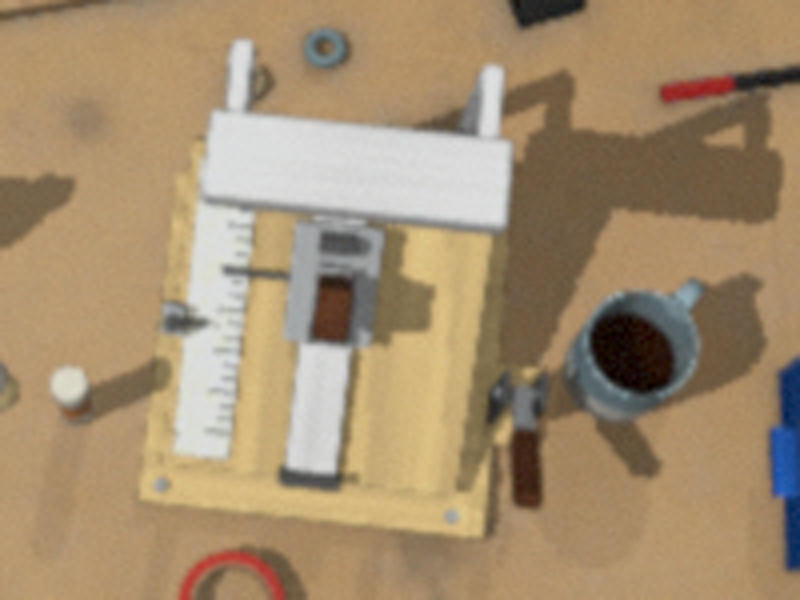

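View pics/sidec.png

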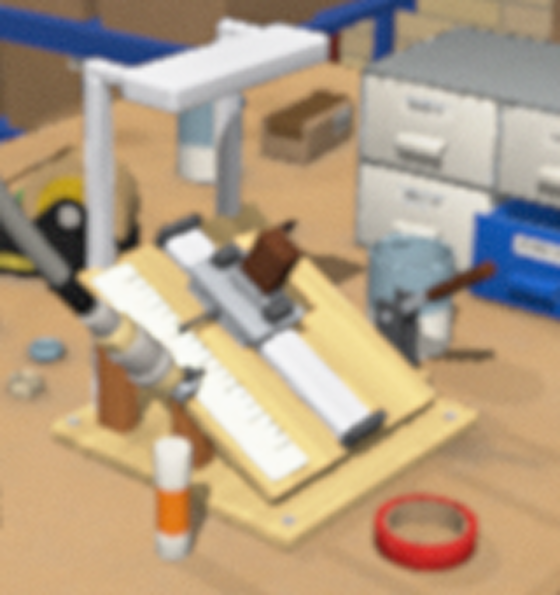

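```bash
cat >> h.py <<'E'
T=lambda x,y:(270+x/4,105+y/4)
S=lambda x,y:(240+x/3.5,125+y/3.5)
E
python3 - <<'E'
from h import *
t=cam("top");s=cam("side")
for n,a,b in [("baseFL",(140,499),(285,541)),("baseFR",(487,537),(476,412)),("screwL",(162,485),(289,520)),("screwR",(452,517),(450,415)),("pointer",(225,268),(183,328)),
 ("handletop",(333,277),(273,240)),("barFL",(203,200),(175,105)),("barFR",(505,229),(328,50)),("levertip",(526,505),(495,268)),("hosetip",(-20,380),(160,385)),("mugtop",(640,342),(412,250)),("glue",(70,380),(172,445))]:
    p,e=tri(t,T(*a),s,S(*b)); print(n,p.round(4),round(e,4))
E
```

```text
baseFL [ 0.5104 -0.012   0.0075] 0.0009
baseFR [ 0.4885 -0.2612  0.0104] 0.0005
screwL [ 0.5191 -0.0281  0.014 ] 0.0027
screwR [ 0.5006 -0.2361  0.015 ] 0.0027
pointer [ 0.6512 -0.0703  0.1159] 0.0072
handletop [ 0.6255 -0.1429  0.1726] 0.0189
barFL [ 0.6423 -0.0539  0.3009] 0.0033
barFR [ 0.628  -0.2317  0.3026] 0.0038
levertip [ 0.489  -0.2696  0.1384] 0.007
hosetip [0.5551 0.0854 0.1641] 0.0148
mugtop [ 0.6129 -0.357   0.0919] 0.0047
glue [0.5782 0.0353 0.0863] 0.0042
```

```bash
cat >> h.py <<'E'
from scipy.spatial.transform import Rotation as R
C=np.array([.6235,-.142,0]); YAW=np.radians(-5)
RS=R.from_euler("z",YAW).as_matrix()          # stand axes
RD=RS@R.from_euler("y",-30,degrees=True).as_matrix() # slope axes: x up slope, y, z normal
D0=C+RS@[-.1,0,.03]                            # deck start
def w2d(p): return RD.T@(np.asarray(p)-D0)    # world->slope coords (s,y,h)
def d2w(q): return D0+RD@np.asarray(q)
def ondeck(c,u,v,h):
    o,d=ray(c,u,v); o=w2d(o); d=RD.T@d; return o+d*(h-o[2])/d[2]
def px(c,p): 
    return proj(c,p)
E
python3 - <<'E'
from h import *
t=cam("top");s=cam("side")
Ti=lambda p:((p[0]-270)*4,(p[1]-105)*4); Si=lambda p:((p[0]-240)*3.5,(p[1]-125)*3.5)
P=ondeck(t,*T(225,269),12);P=ondeck(t,*T(225,269),.012);I=ondeck(t,*T(208,322),.012);H=ondeck(t,*T(333,316),.084)
print("ptr",P,"idx",I,"handletop",H)
for n,p in [("ptr",d2w(P)),("idx",d2w(I)),("htop",d2w(H)),("barL",C+RS@[.012,.09,.293]),("barR",C+RS@[.012,-.09,.293]),("deckFL",d2w([0,.105,0])),("deckFR",d2w([0,-.105,0])),("deckTL",d2w([.235,.105,0]))
 ,("baseFL",C+RS@[-.125,.125,.012]),("baseFR",C+RS@[-.125,-.125,.012])]:
    print(n,p.round(4),"top",np.round(Ti(proj(t,p))),"side",np.round(Si(proj(s,p))))
# lever tip / hinge
print("bar world mid",C+RS@[.012,0,.293])
E
```

```text
ptr [0.14989648 0.07585778 0.012     ] idx [0.11117436 0.08372335 0.012     ] handletop [0.14484609 0.00196125 0.084     ]
ptr [ 0.6538 -0.0685  0.1153] top [225. 269.] side [174. 327.]
idx [ 0.6211 -0.0577  0.096 ] top [208. 322.] side [200. 367.]
htop [ 0.6072 -0.1386  0.1752] top [333. 316.] side [278. 241.]
barL [ 0.6433 -0.0534  0.293 ] top [204. 205.] side [171. 115.]
barR [ 0.6276 -0.2327  0.293 ] top [506. 237.] side [326.  61.]
deckFL [ 0.533  -0.0287  0.03  ] top [164. 464.] side [272. 494.]
deckFR [ 0.5147 -0.2379  0.03  ] top [458. 496.] side [435. 393.]
deckTL [ 0.7358 -0.0464  0.1475] top [196. 139.] side [ 73. 272.]
baseFL [ 0.5099 -0.0066  0.012 ] top [133. 499.] side [281. 539.]
baseFR [ 0.4881 -0.2556  0.012 ] top [480. 537.] side [473. 413.]
bar world mid [ 0.63545434 -0.14304587  0.293     ]
```

```bash
cat >> h.py <<'E'
RG=RS@R.from_euler("y",-30,degrees=True).as_matrix()@np.diag([1,-1,-1.])  # grip tool axes
def rel(p,Rm,o=None):
    o=o or ctrl.get_obs(); Rc=R.from_quat(o["tool_rot"]).as_matrix()
    return "shift cm(tool now)",(Rc.T@(p-o["position"])*100).round(2),"in target axes",(Rm.T@(p-o["position"])*100).round(2),"rotvec deg",np.degrees(R.from_matrix(Rc.T@Rm).as_rotvec()).round(2)
E
python3 - <<'E'
from h import *
hov=d2w([.145,.002,.16]); print(hov,d2w([.145,.002,.047]))
RV=RS@np.diag([1,-1,-1.])
print(rel(np.array([.42,-.16,.30]),RV)); print(rel(hov,RG))
print((RV.T@(hov-[.42,-.16,.30])*100), (RG.T@(hov-[.42,-.16,.30])*100))
E
```

```text
[ 0.5694551  -0.13526404  0.24106406] [ 0.6257401  -0.14018834  0.14320319]
('shift cm(tool now)', array([ 33.44, -32.45,  -6.88]), 'in target axes', array([ 15.77, -43.84,  -6.9 ]), 'rotvec deg', array([-3.000e-02,  1.000e-02,  2.607e+01]))
('shift cm(tool now)', array([ 48.28, -29.38,  -0.99]), 'in target axes', array([ 26.87, -47.61,  14.36]), 'rotvec deg', array([-6.85, 29.49, 25.46]))
[14.67305012 -3.76676982  5.89359354] [ 9.76043739 -3.76676982 12.44052679]
```

carry_out --pt "1 0 0 -2.3 0 0 5.2" --pt "1 0 0 -2.3 0 0 5.2" --pt "1 0 0 -2.3 0 0 5.2" --pt "1 0 0 0 0 0 5.2" --pt "1 0 0 0 0 0 5.2" --pt "1 1.1 -3.2 0 0 0 0" --pt "1 1.1 -3.2 0 0 0 0" --pt "1 1.1 -3.2 0 0 0 0" --pt "1 1.1 -3.2 0 0 0 0" --pt "1 1.1 -3.2 0 0 0 0" --pt "1 1.1 -3.2 0 0 0 0" --pt "1 1.1 -3.2 0 0 0 0" --pt "1 1.1 -3.2 0 0 0 0" --pt "1 1.1 -3.2 0 0 0 0" --pt "1 1.1 -3.2 0 0 0 0" --pt "1 1.1 -3.2 0 0 0 0" --pt "1 1.1 -3.2 0 0 0 0" --pt "1 1.1 -3.2 0 0 0 0" --pt "1 1.1 -2 0 0 0 0" --pt "1 0 0 0 0 0 0"

```text
clock: 1.97
position: [0.4187, -0.1568, 0.3007]
tool_rot: [0.999, -0.038, 0.001, -0.001]
force: [0.4, 0.5, 0.7]
grip_width: 0.0852
grip_force: 0.0
```

```bash
python3 - <<'E'
from h import *
o=ctrl.get_obs(); print(o["clock"],o["position"],o["joint_pos"],rel(d2w([.145,.002,.16]),RG))
E
```

```text
1.9667 [ 0.41872082 -0.15679252  0.30065804] [ 0.34895011  0.35900646 -0.12859696  1.98146617  0.05848384  0.80224065
 -1.45956772] ('shift cm(tool now)', array([14.85, -3.29,  6.01]), 'in target axes', array([ 9.86, -3.46, 12.58]), 'rotvec deg', array([-0.31, 29.84,  0.55]))
```

carry_out --pt "1 0 0 0 0 6 0.1" --pt "1 0 0 0 0 6 0.1" --pt "1 0 0 0 0 6 0.1" --pt "1 0 0 0 0 6 0.1" --pt "1 0 0 0 0 6 0.1" --pt "1 1.6 -0.6 1.5 0 0 0" --pt "1 1.6 -0.6 1.5 0 0 0" --pt "1 1.6 -0.6 1.5 0 0 0" --pt "1 1.6 -0.6 1.5 0 0 0" --pt "1 1.6 -0.6 1.5 0 0 0" --pt "1 1.6 -0.5 1.5 0 0 0" --pt "1 0 0 1.2 0 0 0" --pt "1 0 0 1.2 0 0 0" --pt "1 0 0 0 0 0 0" --pt "1 0 0 0 0 0 0"

```text
clock: 3.22
position: [0.5594, -0.1418, 0.2599]
tool_rot: [0.969, -0.045, 0.244, 0.007]
force: [-0.7, -1.3, 0.2]
grip_width: 0.0856
grip_force: 0.0
```

```bash
python3 - <<'E'
from h import *
o=ctrl.get_obs(); print(o["clock"],o["position"],o["joint_pos"],w2d(o["position"]),rel(d2w([.145,.002,.047]),RG))
t=cam("top");s=cam("side")
a=t["img"][105:255,270:470,::-1]; a=cv2.resize(a,None,fx=2.8,fy=2.8,interpolation=cv2.INTER_CUBIC)
b=s["img"][105:255,220:380,::-1]; b=cv2.resize(b,None,fx=3.5,fy=3.5,interpolation=cv2.INTER_CUBIC)[:,:240*3]
im=np.zeros((525,560+560,3),np.uint8); im[:420,:560]=a; im[:525,560:]=b; im=cv2.resize(im,(800,375)); cv2.imwrite("pics/hov.png",im)
E
```

```text
3.2167 [ 0.55939305 -0.14180048  0.25992577] [ 0.25611458  0.45600445 -0.07705502  2.16036214 -0.55324916  0.04355445
 -0.92203377] [ 0.14624338 -0.00538853  0.18106175] ('shift cm(tool now)', array([ 0.29, -0.66, 13.41]), 'in target axes', array([-0.12, -0.74, 13.41]), 'rotvec deg', array([-0.32,  1.78, -0.46]))
```

View pics/hov.png

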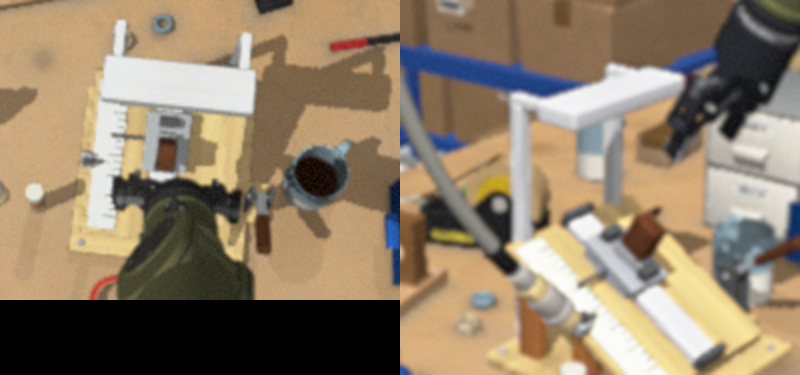

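```bash
python3 - <<'E'
import numpy as np
from scipy.optimize import fsolve
D=[([.69,1.566,.9025],.6244,.2306),([.359,1.9815,.802],.447,.3007),([.456,2.1604,.0436],.577,.2599)]
A=[];b=[]
for (q2,q4,q6),r,z in D:
    s=q2+q4;t=s+q6
    A+=[[np.sin(q2),np.sin(s),np.sin(t),0],[np.cos(q2),np.cos(s),np.cos(t),1]]; b+=[r,z]
x,res,_,sv=np.linalg.lstsq(np.array(A),np.array(b),rcond=None); print(x,np.array(A)@x-b,sv)
a1,a2,L,h=x
def ik(r,z,tilt):
    t=np.pi-np.radians(tilt)
    wr,wz=r-L*np.sin(t),z-h-L*np.cos(t)
    return fsolve(lambda q:[a1*np.sin(q[0])+a2*np.sin(q[0]+q[1])-wr,a1*np.cos(q[0])+a2*np.cos(q[0]+q[1])-wz],[.5,2.0])
for s,hh in[(.145,.047),(.145,.12),(.075,.047),(.125,.047)]:
  c,sn=.866,.5
  X=.6235-.0996+.996*(s*c-hh*sn);Y=-.14;z=.03+s*sn+hh*c;r=np.hypot(X,Y)
  print(s,hh,round(r,3),round(z,3))
  for tilt in(15,20,25,30):
    q=ik(r,z,tilt);print("  tilt",tilt,q.round(2),"q6",round(np.pi-np.radians(tilt)-q.sum(),3))
E
```

```text
[0.56915326 0.34504808 0.33135345 0.34057633] [-0.00054749 -0.0007296   0.00044947  0.00126526  0.00011266 -0.00053566] [3.11961848 1.44065871 0.42099528 0.12347465]
0.145 0.047 0.641 0.143
  tilt 15 [0.74 1.88] q6 0.262
  tilt 20 [0.73 1.97] q6 0.098
  tilt 25 [0.73 2.05] q6 -0.072
  tilt 30 [0.74 2.13] q6 -0.25
0.145 0.12 0.606 0.206
  tilt 15 [0.6  1.93] q6 0.347
  tilt 20 [0.59 2.02] q6 0.188
  tilt 25 [0.58 2.1 ] q6 0.022
  tilt 30 [0.59 2.18] q6 -0.152
0.075 0.047 0.582 0.108
  tilt 15 [0.75 2.07] q6 0.055
  tilt 20 [0.75 2.16] q6 -0.117
  tilt 25 [0.77 2.24] q6 -0.299
  tilt 30 [0.79 2.32] q6 -0.491
0.125 0.047 0.624 0.133
  tilt 15 [0.74 1.94] q6 0.205
  tilt 20 [0.73 2.02] q6 0.039
  tilt 25 [0.73 2.1 ] q6 -0.134
  tilt 30 [0.75 2.19] q6 -0.315
```

```bash
cat >> h.py <<'E'
from scipy.optimize import least_squares
LK=np.array([.569,.345,.3313,.3406])
SG=[1]*7; CN=np.eye(3)
def fkR(q,n=7):
    M=np.eye(3)
    for i in range(n): M=M@R.from_euler("zyzyzyz"[i],SG[i]*q[i]).as_matrix()
    return M
def fk(q):
    a1,a2,L,h=LK; z=np.array([0,0,1.])
    p=np.array([0,0,h])+a1*fkR(q,2)@z+a2*fkR(q,4)@z+L*fkR(q,6)@z
    return p,fkR(q)@CN
E
python3 - <<'E'
from h import *
import h, itertools
D=[([1.237,.6899,-.1945,1.5662,.1573,.9025,-.2151],[.22447,-.58267,.23056],[.98313,.18289,-.0002,-.0008]),
([.34895011,.35900646,-.12859696,1.98146617,.05848384,.80224065,-1.45956772],[.41872,-.15679,.30066],[.999,-.038,.001,-.001])]
o=ctrl.get_obs(); D.append((o["joint_pos"],o["position"],o["tool_rot"]))
best=[]
for sg in itertools.product([1,-1],repeat=4):   # q1,q3,q5,q7
  for q10 in np.arange(0,1)*0.:
    h.SG[0],h.SG[2],h.SG[4],h.SG[6]=sg
    Cs=[fkR(q).T@R.from_quat(r).as_matrix() for q,p,r in D]
    e=max(np.degrees(R.from_matrix(Cs[0].T@c).magnitude()) for c in Cs[1:])
    best.append((e,sg))
print(sorted(best)[:5])
# allow base offset for q1
for q,p,r in D: print(np.degrees(np.arctan2(p[1],p[0])), np.degrees(q[0]))
E
```

```text
[(np.float64(0.07050073734657795), (-1, -1, -1, -1)), (np.float64(19.65667904579524), (-1, 1, -1, -1)), (np.float64(40.81857107510222), (1, -1, -1, 1)), (np.float64(45.5537575525515), (1, 1, -1, 1)), (np.float64(48.65528016545767), (1, -1, 1, 1))]
-68.93113034496652 70.87487925768284
-20.528448193788158 19.993368563625822
-14.232809778567232 14.701609552922358
```

```bash
python3 - <<'E'
s=open("h.py").read().replace("SG=[1]*7; CN=np.eye(3)","SG=[-1,1,-1,1,-1,1,-1]; CN=np.eye(3)")
s+='''
_q=[.34895011,.35900646,-.12859696,1.98146617,.05848384,.80224065,-1.45956772]
_o=([1.237,.6899,-.1945,1.5662,.1573,.9025,-.2151],[.98313,.18289,-.0002,-.0008])
CN=fkR(_o[0]).T@R.from_quat(_o[1]).as_matrix()
LO=np.array([-3.01,-.46,-1.47,.13,-1,.04,-2.66]);HI=np.array([3.01,2.08,1.51,2.56,4.14,2.09,2.66])
def ik(p,Rm,q0):
    def f(q):
        pp,RR=fk(q); return np.r_[(pp-p)*10,R.from_matrix(RR.T@Rm).as_rotvec()*3,.01*(q-q0)]
    return least_squares(f,np.clip(q0,LO+.01,HI-.01),bounds=(LO,HI)).x
'''
open("h.py","w").write(s)
E
python3 - <<'E'
from h import *
o=ctrl.get_obs(); q=o["joint_pos"]; p,Rm=fk(q); print("CN",CN.round(3).tolist()); print(p-o["position"],np.degrees(R.from_matrix(Rm.T@R.from_quat(o["tool_rot"]).as_matrix()).magnitude()))
RF=RG@np.diag([-1,-1,1.])
for Rt,n in((RG,"G"),(RF,"F")):
  for d in([.145,.002,.16],[.145,.002,.047],[.07,.002,.047],[.11,.002,.047]):
    g=np.array([.25,.6,-.1,2.1,np.pi,.3,-1.47]); x=ik(d2w(d),Rt,g); pp,RR=fk(x)
    print(n,d,x.round(3),np.linalg.norm(pp-d2w(d)).round(4),np.degrees(R.from_matrix(RR.T@Rt).magnitude()).round(2))
J1=np.array([.27,.40,-.1,2.0,0,.4,-1.47]); 
for a in np.linspace(0,np.pi,7):
    J=J1.copy();J[4]=a; pp,RR=fk(J); print(a.round(2),pp.round(3),"toolz",RR[:,2].round(2))
E
```

```text
CN [[0.0, -1.0, 0.0], [1.0, 0.0, 0.0], [-0.0, 0.0, 1.0]]
[0.01142065 0.04430216 0.00149665] 0.011699442901658681
G [0.145, 0.002, 0.16] [0.281 0.502 0.014 2.195 4.14  0.129 0.752] 0.0 0.0
G [0.145, 0.002, 0.047] [-1.000e-03  7.790e-01  4.450e-01  2.125e+00  4.140e+00  4.620e-01
  6.710e-01] 0.0 0.0
G [0.07, 0.002, 0.047] [-0.076  0.891  0.637  2.325  3.991  0.765  0.854] 0.0 0.0
G [0.11, 0.002, 0.047] [-0.071  0.837  0.591  2.219  4.087  0.629  0.728] 0.0 0.0
F [0.145, 0.002, 0.16] [ 0.412  0.507 -0.184  2.195  3.197  0.07  -1.44 ] 0.0 0.0
F [0.145, 0.002, 0.047] [ 0.338  0.74  -0.117  2.125  3.198  0.237 -1.444] 0.0 0.0
F [0.07, 0.002, 0.047] [ 0.354  0.801 -0.098  2.325  3.221  0.496 -1.434] 0.0 0.0
F [0.11, 0.002, 0.047] [ 0.346  0.762 -0.109  2.219  3.21   0.352 -1.442] 0.0 0.0
0.0 [ 0.557 -0.098  0.299] toolz [ 0.34 -0.02 -0.94]
0.52 [ 0.558 -0.165  0.308] toolz [ 0.34 -0.22 -0.91]
1.05 [ 0.584 -0.218  0.338] toolz [ 0.42 -0.39 -0.82]
1.57 [ 0.627 -0.246  0.381] toolz [ 0.55 -0.47 -0.69]
2.09 [ 0.677 -0.239  0.426] toolz [ 0.7  -0.45 -0.56]
2.62 [ 0.719 -0.2    0.459] toolz [ 0.83 -0.33 -0.46]
3.14 [ 0.743 -0.139  0.474] toolz [ 0.9  -0.15 -0.41]
```

```bash
cat >> h.py <<'E'
def rows(qa,qb,n):
    qs=[np.asarray(qa)+(np.asarray(qb)-qa)*k/n for k in range(n+1)]; out=[]
    for a,b in zip(qs,qs[1:]):
        pa,Ra=fk(a);pb,Rb=fk(b)
        out.append(np.r_[Ra.T@(pb-pa)*100,np.degrees(R.from_matrix(Ra.T@Rb).as_rotvec())].round(1))
    print("max",np.abs(out).max(0)); print([[1]+(r+0.).tolist() for r in out])
E
python3 - <<'E'
from h import *
q=ctrl.get_obs()["joint_pos"]
J1=np.array([.27,.12,-.1,2.25,0.,.32,-1.47]); J2=J1.copy();J2[4]=np.pi
rows(q,J1,14); rows(J1,J2,32)
E
```

```text
max [0.7 0.4 1.1 0.7 0.2 0.1]
[[1, -0.2, -0.4, -1.1, 0.5, 0.0, -0.1], [1, -0.2, -0.4, -1.1, 0.4, 0.0, -0.1], [1, -0.3, -0.3, -1.1, 0.3, -0.1, -0.1], [1, -0.3, -0.3, -1.1, 0.2, -0.1, -0.1], [1, -0.4, -0.2, -1.1, 0.1, -0.2, -0.1], [1, -0.4, -0.2, -1.1, 0.0, -0.2, -0.1], [1, -0.5, -0.1, -1.0, -0.1, -0.2, -0.1], [1, -0.5, -0.1, -1.0, -0.2, -0.2, -0.1], [1, -0.5, 0.0, -1.0, -0.3, -0.2, -0.1], [1, -0.6, 0.0, -1.0, -0.4, -0.2, -0.1], [1, -0.6, 0.1, -1.0, -0.5, -0.2, -0.1], [1, -0.6, 0.1, -1.0, -0.5, -0.2, -0.1], [1, -0.7, 0.2, -1.0, -0.6, -0.2, 0.0], [1, -0.7, 0.3, -0.9, -0.7, -0.2, 0.0]]
max [0.1 1.  0.  1.8 0.2 5.3]
[[1, -0.1, 1.0, 0.0, -1.8, -0.2, -5.3], [1, -0.1, 1.0, 0.0, -1.8, -0.2, -5.3], [1, -0.1, 1.0, 0.0, -1.8, -0.2, -5.3], [1, -0.1, 1.0, 0.0, -1.8, -0.2, -5.3], [1, -0.1, 1.0, 0.0, -1.8, -0.2, -5.3], [1, -0.1, 1.0, 0.0, -1.8, -0.2, -5.3], [1, -0.1, 1.0, 0.0, -1.8, -0.2, -5.3], [1, -0.1, 1.0, 0.0, -1.8, -0.2, -5.3], [1, -0.1, 1.0, 0.0, -1.8, -0.2, -5.3], [1, -0.1, 1.0, 0.0, -1.8, -0.2, -5.3], [1, -0.1, 1.0, 0.0, -1.8, -0.2, -5.3], [1, -0.1, 1.0, 0.0, -1.8, -0.2, -5.3], [1, -0.1, 1.0, 0.0, -1.8, -0.2, -5.3], [1, -0.1, 1.0, 0.0, -1.8, -0.2, -5.3], [1, -0.1, 1.0, 0.0, -1.8, -0.2, -5.3], [1, -0.1, 1.0, 0.0, -1.8, -0.2, -5.3], [1, -0.1, 1.0, 0.0, -1.8, -0.2, -5.3], [1, -0.1, 1.0, 0.0, -1.8, -0.2, -5.3], [1, -0.1, 1.0, 0.0, -1.8, -0.2, -5.3], [1, -0.1, 1.0, 0.0, -1.8, -0.2, -5.3], [1, -0.1, 1.0, 0.0, -1.8, -0.2, -5.3], [1, -0.1, 1.0, 0.0, -1.8, -0.2, -5.3], [1, -0.1, 1.0, 0.0, -1.8, -0.2, -5.3], [1, -0.1, 1.0, 0.0, -1.8, -0.2, -5.3], [1, -0.1, 1.0, 0.0, -1.8, -0.2, -5.3], [1, -0.1, 1.0, 0.0, -1.8, -0.2, -5.3], [1, -0.1, 1.0, 0.0, -1.8, -0.2, -5.3], [1, -0.1, 1.0, 0.0, -1.8, -0.2, -5.3], [1, -0.1, 1.0, 0.0, -1.8, -0.2, -5.3], [1, -0.1, 1.0, 0.0, -1.8, -0.2, -5.3], [1, -0.1, 1.0, 0.0, -1.8, -0.2, -5.3], [1, -0.1, 1.0, 0.0, -1.8, -0.2, -5.3]]
```

carry_out --pt "1 -0.2 -0.4 -1.1 0 0 -0.1" --pt "1 -0.2 -0.4 -1.1 0 0 -0.1" --pt "1 -0.3 -0.3 -1.1 0 -0.1 -0.1" --pt "1 -0.3 -0.3 -1.1 0 -0.1 -0.1" --pt "1 -0.4 -0.2 -1.1 0 -0.2 -0.1" --pt "1 -0.4 -0.2 -1.1 0 -0.2 -0.1" --pt "1 -0.5 -0.1 -1 0 -0.2 -0.1" --pt "1 -0.5 -0.1 -1 0 -0.2 -0.1" --pt "1 -0.5 0 -1 0 -0.2 -0.1" --pt "1 -0.6 0 -1 0 -0.2 -0.1" --pt "1 -0.6 0.1 -1 -0.2 -0.2 -0.1" --pt "1 -0.6 0.1 -1 -0.2 -0.2 -0.1" --pt "1 -0.7 0.2 -1 -0.2 -0.2 0" --pt "1 -0.7 0.3 -0.9 -0.2 -0.2 0" --pt "1 0 0 0 0 0 0" --pt "1 0 0 0 0 0 0"

```text
clock: 4.65
position: [0.436, -0.1185, 0.3601]
tool_rot: [0.973, -0.037, 0.226, 0.015]
force: [-0.3, 1.1, 0.1]
grip_width: 0.0853
grip_force: 0.0
```

```bash
python3 - <<'E'
from h import *
o=ctrl.get_obs(); print(o["clock"],o["position"],o["joint_pos"].round(3),fk(o["joint_pos"])[0]-o["position"])
E
```

```text
4.65 [ 0.43599452 -0.11852103  0.36008971] [-0.127  0.115  0.367  2.269 -0.305  0.325 -1.15 ] [3.91983179e-03 4.52191504e-02 3.09734844e-05]
```

```bash
python3 - <<'E'
from h import *
q=ctrl.get_obs()["joint_pos"]; b=q.copy(); b[4]+=.1; rows(q,b,1)
E
```

```text
max [0.4 1.  0.  1.7 0.7 5.4]
[[1, -0.4, 1.0, 0.0, -1.7, -0.7, -5.4]]
```

carry_out --pt "1 -0.4 1 0 -1.7 -0.7 -5.4" --pt "1 -0.4 1 0 -1.7 -0.7 -5.4" --pt "1 -0.4 1 0 -1.7 -0.7 -5.4" --pt "1 -0.4 1 0 -1.7 -0.7 -5.4" --pt "1 -0.4 1 0 -1.7 -0.7 -5.4" --pt "1 -0.4 1 0 -1.7 -0.7 -5.4" --pt "1 -0.4 1 0 -1.7 -0.7 -5.4" --pt "1 -0.4 1 0 -1.7 -0.7 -5.4" --pt "1 -0.4 1 0 -1.7 -0.7 -5.4" --pt "1 -0.4 1 0 -1.7 -0.7 -5.4" --pt "1 -0.4 1 0 -1.7 -0.7 -5.4" --pt "1 -0.4 1 0 -1.7 -0.7 -5.4" --pt "1 0 0 0 0 0 0"

```text
clock: 5.73
position: [0.4343, -0.2374, 0.3869]
tool_rot: [0.837, 0.45, 0.104, 0.294]
force: [-0.6, 0.6, 0.3]
grip_width: 0.0855
grip_force: 0.0
```

```bash
python3 - <<'E'
from h import *
o=ctrl.get_obs(); q=o["joint_pos"];print(o["clock"],o["position"],q.round(3)); b=q.copy(); b[4]+=.1; rows(q,b,1)
E
```

```text
5.7333 [ 0.43434783 -0.23739618  0.38691106] [-0.408  0.14   0.719  2.29   0.806  0.24  -1.044]
max [0.4 0.7 0.  1.2 0.7 5.6]
[[1, -0.4, 0.7, 0.0, -1.2, -0.7, -5.6]]
```

```bash
python3 - <<'E'
from h import *
o=ctrl.get_obs(); q=o["joint_pos"]; b=q.copy(); b[4]=2.0;b[5]=.4; rows(q,b,12)
RF=RG@np.diag([-1,-1,1.])
for q3 in(.2,.5,.8,1.1):
    g=np.array([-.408,.5,q3,2.1,3,.4,-1.0]);x=ik(d2w([.145,.002,.16])+[0,.045,0],RF,g);print(x.round(2))
E
```

```text
max [1.  0.9 0.  1.5 1.8 5.5]
[[1, -0.8, 0.5, 0.0, -0.8, -1.4, -5.5], [1, -0.8, 0.5, 0.0, -0.9, -1.4, -5.5], [1, -0.8, 0.6, 0.0, -0.9, -1.4, -5.5], [1, -0.8, 0.6, 0.0, -1.0, -1.5, -5.5], [1, -0.8, 0.7, 0.0, -1.1, -1.5, -5.4], [1, -0.9, 0.7, 0.0, -1.1, -1.5, -5.4], [1, -0.9, 0.7, 0.0, -1.2, -1.6, -5.4], [1, -0.9, 0.8, 0.0, -1.3, -1.6, -5.4], [1, -0.9, 0.8, 0.0, -1.3, -1.7, -5.3], [1, -0.9, 0.8, 0.0, -1.4, -1.7, -5.3], [1, -1.0, 0.9, 0.0, -1.4, -1.7, -5.3], [1, -1.0, 0.9, 0.0, -1.5, -1.8, -5.3]]
[ 0.28  0.5  -0.14  2.22  2.9   0.1  -1.24]
[ 0.27  0.49 -0.13  2.22  2.93  0.1  -1.27]
[ 0.27  0.49 -0.13  2.22  2.96  0.1  -1.3 ]
[ 0.27  0.49 -0.12  2.22  2.98  0.1  -1.32]
```

carry_out --pt "1 -0.8 0.5 0 -0.8 -1.4 -5.5" --pt "1 -0.8 0.5 0 -0.9 -1.4 -5.5" --pt "1 -0.8 0.6 0 -0.9 -1.4 -5.5" --pt "1 -0.8 0.6 0 -1 -1.5 -5.5" --pt "1 -0.8 0.7 0 -1.1 -1.5 -5.4" --pt "1 -0.9 0.7 0 -1.1 -1.5 -5.4" --pt "1 -0.9 0.7 0 -1.2 -1.6 -5.4" --pt "1 -0.9 0.8 0 -1.3 -1.6 -5.4" --pt "1 -0.9 0.8 0 -1.3 -1.7 -5.3" --pt "1 -0.9 0.8 0 -1.4 -1.7 -5.3" --pt "1 -1 0.9 0 -1.4 -1.7 -5.3" --pt "1 -1 0.9 0 -1.5 -1.8 -5.3" --pt "1 0 0 0 0 0 0"

```text
clock: 6.82
position: [0.4837, -0.3097, 0.4761]
tool_rot: [0.431, 0.761, -0.139, 0.464]
force: [0.2, 0.1, -0.1]
grip_width: 0.0854
grip_force: 0.0
```

```bash
python3 - <<'E'
from h import *
o=ctrl.get_obs(); q=o["joint_pos"];print(o["clock"],o["position"],q.round(3)); b=q.copy(); b[4]=3.1; b[5]=.4; rows(q,b,12)
RF=RG@np.diag([-1,-1,1.]); print(rel(d2w([.145,.002,.16]),RF))
E
```

```text
6.8167 [ 0.48371581 -0.30966039  0.47608977] [-0.459  0.155  0.798  2.294  2.059  0.378 -1.105]
max [0.5 1.  0.  1.7 1.  4.6]
[[1, -0.5, 0.9, 0.0, -1.6, -0.9, -4.6], [1, -0.5, 0.9, 0.0, -1.6, -0.9, -4.6], [1, -0.5, 1.0, 0.0, -1.6, -0.9, -4.6], [1, -0.5, 1.0, 0.0, -1.6, -0.9, -4.6], [1, -0.5, 1.0, 0.0, -1.6, -0.9, -4.6], [1, -0.5, 1.0, 0.0, -1.6, -0.9, -4.6], [1, -0.5, 1.0, 0.0, -1.6, -0.9, -4.6], [1, -0.5, 1.0, 0.0, -1.6, -0.9, -4.6], [1, -0.5, 1.0, 0.0, -1.7, -1.0, -4.6], [1, -0.5, 1.0, 0.0, -1.7, -1.0, -4.6], [1, -0.5, 1.0, 0.0, -1.7, -1.0, -4.6], [1, -0.5, 1.0, 0.0, -1.7, -1.0, -4.6]]
('shift cm(tool now)', array([26.91, 12.6 ,  6.85]), 'in target axes', array([ 5.67, 18.12, 23.86]), 'rotvec deg', array([-26.02,  30.1 , -42.25]))
```

carry_out --pt "1 0 0 0 -2.6 3 -4.2" --pt "1 0 0 0 -2.6 3 -4.2" --pt "1 0 0 0 -2.6 3 -4.2" --pt "1 0 0 0 -2.6 3 -4.2" --pt "1 0 0 0 -2.6 3 -4.2" --pt "1 0 0 0 -2.6 3 -4.2" --pt "1 0 0 0 -2.6 3 -4.2" --pt "1 0 0 0 -2.6 3 -4.2" --pt "1 0 0 0 -2.6 3 -4.2" --pt "1 0 0 0 -2.6 3 -4.2" --pt "1 0 0 0 0 0 0"

```text
clock: 7.73
position: [0.4759, -0.3288, 0.466]
tool_rot: [0.299, 0.868, -0.113, 0.38]
force: [0.0, 0.4, 0.5]
grip_width: 0.0856
grip_force: 0.0
```

```bash
python3 - <<'E'
from h import *
o=ctrl.get_obs(); q=o["joint_pos"];print(o["clock"],o["position"],q.round(3))
RF=RG@np.diag([-1,-1,1.]); print(rel(d2w([.145,.002,.16]),RF))
E
```

```text
7.7333 [ 0.47586501 -0.32884639  0.46598484] [0.401 0.107 0.063 2.128 0.841 0.146 0.579]
('shift cm(tool now)', array([19.77, 20.35, 12.79]), 'in target axes', array([ 4.63, 20.1 , 23.3 ]), 'rotvec deg', array([-18.67,  16.73, -26.5 ]))
```

```bash
python3 - <<'E'
from h import *
q=ctrl.get_obs()["joint_pos"]; v=[[.38,.1,.05,2.15,1.2,.38,.25],[.36,.1,.03,2.18,2.1,.42,-.6]]
rows(q,v[0],6); rows(v[0],v[1],10)
E
```

```text
max [0.6 1.2 0.1 2.3 0.8 0.5]
[[1, 0.6, -1.0, -0.1, 2.0, 0.8, -0.5], [1, 0.5, -1.1, -0.1, 2.1, 0.6, -0.5], [1, 0.3, -1.1, -0.1, 2.1, 0.3, -0.4], [1, 0.2, -1.1, -0.1, 2.2, 0.1, -0.4], [1, 0.0, -1.2, -0.1, 2.2, -0.2, -0.4], [1, -0.1, -1.2, -0.1, 2.3, -0.5, -0.3]]
max [1.  0.7 0.1 1.1 1.9 0.1]
[[1, -0.9, -0.2, 0.0, 0.5, -1.7, -0.1], [1, -0.9, -0.1, -0.1, 0.3, -1.8, -0.1], [1, -0.9, 0.0, -0.1, 0.1, -1.8, -0.1], [1, -1.0, 0.1, -0.1, 0.0, -1.9, -0.1], [1, -1.0, 0.2, -0.1, -0.2, -1.9, -0.1], [1, -1.0, 0.3, -0.1, -0.4, -1.9, -0.1], [1, -1.0, 0.4, -0.1, -0.6, -1.9, 0.0], [1, -1.0, 0.5, -0.1, -0.8, -1.9, 0.0], [1, -0.9, 0.6, -0.1, -0.9, -1.8, 0.0], [1, -0.9, 0.7, -0.1, -1.1, -1.8, 0.0]]
```

carry_out --pt "1 0.6 -1 -0.1 2 0.8 -0.5" --pt "1 0.5 -1.1 -0.1 2.1 0.6 -0.5" --pt "1 0.3 -1.1 -0.1 2.1 0.3 -0.4" --pt "1 0.2 -1.1 -0.1 2.2 0.1 -0.4" --pt "1 0 -1.2 -0.1 2.2 -0.2 -0.4" --pt "1 -0.1 -1.2 -0.1 2.3 -0.5 -0.3" --pt "1 -0.9 -0.2 0 0.5 -1.7 -0.1" --pt "1 -0.9 -0.1 -0.1 0.3 -1.8 -0.1" --pt "1 -0.9 0 -0.1 0.1 -1.8 -0.1" --pt "1 -1 0.1 -0.1 0 -1.9 -0.1" --pt "1 -1 0.2 -0.1 -0.2 -1.9 -0.1" --pt "1 -1 0.3 -0.1 -0.4 -1.9 -0.1" --pt "1 -1 0.4 -0.1 -0.6 -1.9 0" --pt "1 -1 0.5 -0.1 -0.8 -1.9 0" --pt "1 -0.9 0.6 -0.1 -0.9 -1.8 0" --pt "1 -0.9 0.7 -0.1 -1.1 -1.8 0" --pt "1 0 0 0 0 0 0"

```text
clock: 9.15
position: [0.4845, -0.3729, 0.5394]
tool_rot: [0.261, 0.805, -0.241, 0.474]
force: [-0.3, -0.4, -0.4]
grip_width: 0.0849
grip_force: 0.0
```

```bash
python3 - <<'E'
from h import *
o=ctrl.get_obs(); q=o["joint_pos"];print(o["clock"],o["position"],q.round(3),fk(q)[0]-o["position"])
v=[[.34,.1,.0,2.2,3.1,.42,-1.6]]
rows(q,v[0],10)
RF=RG@np.diag([-1,-1,1.]); print(rel(d2w([.145,.002,.16]),RF))
E
```

```text
9.15 [ 0.4844525  -0.37287008  0.53940102] [ 0.265  0.087  0.138  2.194  2.142  0.405 -0.637] [ 0.01441246  0.04400091 -0.00045349]
max [0.9 1.6 0.  2.6 1.7 0.5]
[[1, -0.9, 1.1, 0.0, -1.6, -1.7, 0.3], [1, -0.8, 1.2, 0.0, -1.8, -1.5, 0.4], [1, -0.8, 1.3, 0.0, -2.0, -1.4, 0.4], [1, -0.7, 1.4, 0.0, -2.1, -1.2, 0.4], [1, -0.6, 1.5, 0.0, -2.2, -1.0, 0.4], [1, -0.4, 1.5, 0.0, -2.3, -0.8, 0.4], [1, -0.3, 1.6, 0.0, -2.4, -0.6, 0.4], [1, -0.2, 1.6, 0.0, -2.5, -0.4, 0.4], [1, -0.1, 1.6, 0.0, -2.6, -0.2, 0.5], [1, 0.0, 1.6, 0.0, -2.6, 0.0, 0.5]]
('shift cm(tool now)', array([27.6 , 27.47,  3.23]), 'in target axes', array([ 9.38, 24.41, 29.04]), 'rotvec deg', array([-32.04,  30.28, -19.04]))
```

Working as planned; finishing the wrist flip.

carry_out --pt "1 -0.9 1.1 0 -1.6 -1.7 0.3" --pt "1 -0.8 1.2 0 -1.8 -1.5 0.4" --pt "1 -0.8 1.3 0 -2 -1.4 0.4" --pt "1 -0.7 1.4 0 -2.1 -1.2 0.4" --pt "1 -0.6 1.5 0 -2.2 -1 0.4" --pt "1 -0.4 1.5 0 -2.3 -0.8 0.4" --pt "1 -0.3 1.6 0 -2.4 -0.6 0.4" --pt "1 -0.2 1.6 0 -2.5 -0.4 0.4" --pt "1 -0.1 1.6 0 -2.6 -0.2 0.5" --pt "1 0 1.6 0 -2.6 0 0.5" --pt "1 0 0 0 0 0 0"

```text
clock: 10.07
position: [0.5784, -0.2606, 0.5753]
tool_rot: [0.169, 0.791, -0.088, 0.581]
force: [-0.1, 0.2, 0.4]
grip_width: 0.0856
grip_force: 0.0
```

```bash
python3 - <<'E'
from h import *
o=ctrl.get_obs(); q=o["joint_pos"];off=fk(q)[0]-o["position"];print(o["clock"],o["position"],q.round(3),off)
RF=RG@np.diag([-1,-1,1.])
RF40=RS@R.from_euler("y",-42,degrees=True).as_matrix()@np.diag([-1,1,-1.])
p=d2w([.11,.002,.2]); g=ik(p+off,RF40,q); print(p,g.round(3)); rows(q,g,18)
E
```

```text
10.0667 [ 0.57844614 -0.26064219  0.57530823] [ 0.496  0.107 -0.172  2.189  3.043  0.411 -1.535] [0.01611622 0.04210682 0.00026317]
[ 0.51933566 -0.13087916  0.25820508] [ 0.348  0.488 -0.202  2.49   3.113  0.558 -1.423]
max [2.  0.7 0.6 0.8 1.7 0.7]
[[1, 2.0, 0.5, 0.6, -0.5, 1.7, -0.6], [1, 1.9, 0.5, 0.6, -0.6, 1.7, -0.6], [1, 1.9, 0.5, 0.6, -0.6, 1.7, -0.6], [1, 1.9, 0.5, 0.6, -0.6, 1.7, -0.6], [1, 1.9, 0.5, 0.6, -0.6, 1.7, -0.6], [1, 1.9, 0.6, 0.6, -0.6, 1.7, -0.7], [1, 1.8, 0.6, 0.5, -0.6, 1.7, -0.7], [1, 1.8, 0.6, 0.5, -0.7, 1.7, -0.7], [1, 1.8, 0.6, 0.5, -0.7, 1.7, -0.7], [1, 1.8, 0.6, 0.5, -0.7, 1.7, -0.7], [1, 1.8, 0.6, 0.5, -0.7, 1.7, -0.7], [1, 1.7, 0.7, 0.5, -0.7, 1.7, -0.7], [1, 1.7, 0.7, 0.5, -0.7, 1.7, -0.7], [1, 1.7, 0.7, 0.5, -0.7, 1.7, -0.7], [1, 1.7, 0.7, 0.5, -0.8, 1.6, -0.7], [1, 1.7, 0.7, 0.4, -0.8, 1.6, -0.7], [1, 1.6, 0.7, 0.4, -0.8, 1.6, -0.7], [1, 1.6, 0.7, 0.4, -0.8, 1.6, -0.7]]
```

carry_out --pt "1 2.0 0.5 0.6 -0.5 1.7 -0.6" --pt "1 1.9 0.5 0.6 -0.6 1.7 -0.6" --pt "1 1.9 0.5 0.6 -0.6 1.7 -0.6" --pt "1 1.9 0.5 0.6 -0.6 1.7 -0.6" --pt "1 1.9 0.5 0.6 -0.6 1.7 -0.6" --pt "1 1.9 0.6 0.6 -0.6 1.7 -0.7" --pt "1 1.8 0.6 0.5 -0.6 1.7 -0.7" --pt "1 1.8 0.6 0.5 -0.7 1.7 -0.7" --pt "1 1.8 0.6 0.5 -0.7 1.7 -0.7" --pt "1 1.8 0.6 0.5 -0.7 1.7 -0.7" --pt "1 1.8 0.6 0.5 -0.7 1.7 -0.7" --pt "1 1.7 0.7 0.5 -0.7 1.7 -0.7" --pt "1 1.7 0.7 0.5 -0.7 1.7 -0.7" --pt "1 1.7 0.7 0.5 -0.7 1.7 -0.7" --pt "1 1.7 0.7 0.5 -0.8 1.6 -0.7" --pt "1 1.7 0.7 0.4 -0.8 1.6 -0.7" --pt "1 1.6 0.7 0.4 -0.8 1.6 -0.7" --pt "1 1.6 0.7 0.4 -0.8 1.6 -0.7" --pt "1 0 0 0 0 0 0"

```text
clock: 11.65
position: [0.5181, -0.1308, 0.2565]
tool_rot: [0.042, 0.934, -0.016, 0.355]
force: [-0.2, 1.3, 0.8]
grip_width: 0.0854
grip_force: 0.0
```

```bash
python3 - <<'E'
from h import *
o=ctrl.get_obs(); q=o["joint_pos"];print(o["clock"],o["position"],w2d(o["position"]),q.round(3))
RF=RG@np.diag([-1,-1,1.]); print(rel(d2w([.145,.0015,.11]),RF))
E
```

```text
11.65 [ 0.51806923 -0.13079888  0.25648897] [0.10804329 0.0019696  0.19914811] [ 0.361  0.481 -0.222  2.498  3.092  0.553 -1.405]
('shift cm(tool now)', array([-1.82, -0.04,  9.48]), 'in target axes', array([-3.7 , -0.05,  8.91]), 'rotvec deg', array([-0.03, 11.66, -0.08]))
```

carry_out --pt "1 -0.5 0 0.5 0 2.9 0" --pt "1 -0.5 0 0.6 0 2.9 0" --pt "1 -0.5 0 0.6 0 2.9 0" --pt "1 -0.5 0 0.6 0 2.9 0" --pt "1 -0.6 0 1.6 0 0 0" --pt "1 -0.6 0 1.6 0 0 0" --pt "1 -0.6 0 1.6 0 0 0" --pt "1 0 0 1.6 0 0 0" --pt "1 0 0 0 0 0 0" --pt "1 0 0 0 0 0 0"

```text
clock: 12.48
position: [0.5971, -0.1394, 0.2066]
tool_rot: [0.044, 0.964, -0.012, 0.262]
force: [-0.8, -0.2, 0.3]
grip_width: 0.0856
grip_force: 0.0
```

```bash
python3 - <<'E'
from h import *
o=ctrl.get_obs(); q=o["joint_pos"];print(o["clock"],o["position"],w2d(o["position"]),q.round(3))
RF=RG@np.diag([-1,-1,1.]); print(rel(d2w([.145,.0015,.047]),RF))
t=cam("top");s=cam("side")
a=t["img"][125:235,290:420,::-1]; a=cv2.resize(a,(520,440),interpolation=cv2.INTER_CUBIC)
b=s["img"][125:235,250:380,::-1]; b=cv2.resize(b,(520,440),interpolation=cv2.INTER_CUBIC)
cv2.imwrite("pics/d.png",cv2.resize(np.hstack([a,b]),(800,338)))
E
```

```text
12.4833 [ 0.59709047 -0.13935059  0.20664046] [0.15193851 0.00033758 0.1162451 ] [ 0.245  0.593 -0.103  2.16   3.031  0.139 -1.373]
('shift cm(tool now)', array([0.74, 0.13, 6.92]), 'in target axes', array([0.69, 0.12, 6.92]), 'rotvec deg', array([-0.15,  0.37, -0.19]))
```

View pics/d.png

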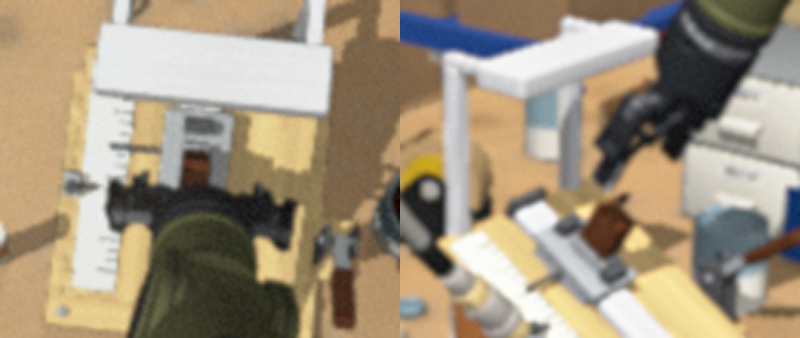

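carry_out --pt "1 0.3 0.1 1.2 0 0 0" --pt "1 0.2 0 1.2 0 0 0" --pt "1 0.2 0 1.2 0 0 0" --pt "1 0 0 1.2 0 0 0" --pt "1 0 0 1.2 0 0 0" --pt "1 0 0 0.8 0 0 0" --pt "1 0 0 0 0 0 0" --pt "1 0 0 0 0 0 0"

```text
clock: 13.25
position: [0.6259, -0.141, 0.1448]
tool_rot: [0.044, 0.964, -0.012, 0.262]
force: [-0.4, 0.2, 1.2]
grip_width: 0.0852
grip_force: 0.0
```

```bash
python3 - <<'E'
from h import *
o=ctrl.get_obs(); q=o["joint_pos"];print(o["clock"],w2d(o["position"]),q.round(3),o["force"])
RF=RG@np.diag([-1,-1,1.]); print(rel(d2w([.145,.0015,.047]),RF))
E
```

```text
13.25 [0.14594712 0.00123352 0.04824172] [ 0.237  0.736 -0.105  2.126  3.033  0.249 -1.371] [-0.41713397  0.24334638  1.22986469]
('shift cm(tool now)', array([0.1 , 0.03, 0.12]), 'in target axes', array([0.09, 0.03, 0.12]), 'rotvec deg', array([-0.14,  0.42, -0.18]))
```

Close on the handle.

carry_out --pt "0 0 0 0 0 0 0" --pt "0 0 0 0 0 0 0" --pt "0 0 0 0 0 0 0" --pt "0 0 0 0 0 0 0" --pt "0 0 0 0 0 0 0" --pt "0 0 0 0 0 0 0" --pt "0 0 0 0 0 0 0" --pt "0 0 0 0 0 0 0" --newtons 40

```text
clock: 13.92
position: [0.6259, -0.1391, 0.1456]
tool_rot: [0.043, 0.964, -0.011, 0.262]
force: [-2.8, 3.6, 6.0]
grip_width: 0.0234
grip_force: 42.3
```

carry_out --pt "0 0.4 0 0 0 0 0" --pt "0 0.4 0 0 0 0 0" --pt "0 0.4 0 0 0 0 0" --pt "0 0.4 0 0 0 0 0" --pt "0 0.4 0 0 0 0 0" --pt "0 0.4 0 0 0 0 0" --pt "0 0.4 0 0 0 0 0" --pt "0 0.4 0 0 0 0 0" --pt "0 0.4 0 0 0 0 0" --pt "0 0.4 0 0 0 0 0" --pt "0 0.4 0 0 0 0 0" --pt "0 0.4 0 0 0 0 0" --pt "0 0 0 0 0 0 0"

```text
clock: 15.0
position: [0.5856, -0.1356, 0.1221]
tool_rot: [0.042, 0.964, -0.012, 0.264]
force: [-3.1, 3.8, 10.5]
grip_width: 0.0234
grip_force: 42.8
```

```bash
python3 - <<'E'
from h import *
o=ctrl.get_obs(); q=o["joint_pos"];print(o["clock"],w2d(o["position"]),q.round(3),RD.T@o["force"])
t=cam("top");s=cam("side")
a=t["img"][135:235,290:390,::-1]; a=cv2.resize(a,(520,520),interpolation=cv2.INTER_CUBIC)
b=s["img"][180:260,250:330,::-1]; b=cv2.resize(b,(520,520),interpolation=cv2.INTER_CUBIC)
cv2.imwrite("pics/e.png",cv2.resize(np.hstack([a,b]),(800,400)))
E
```

```text
15.0 [0.09942935 0.00303198 0.04891552] [ 0.257  0.768 -0.129  2.254  3.047  0.411 -1.373] [ 2.32971433  3.47249077 10.80220218]
```

View pics/e.png

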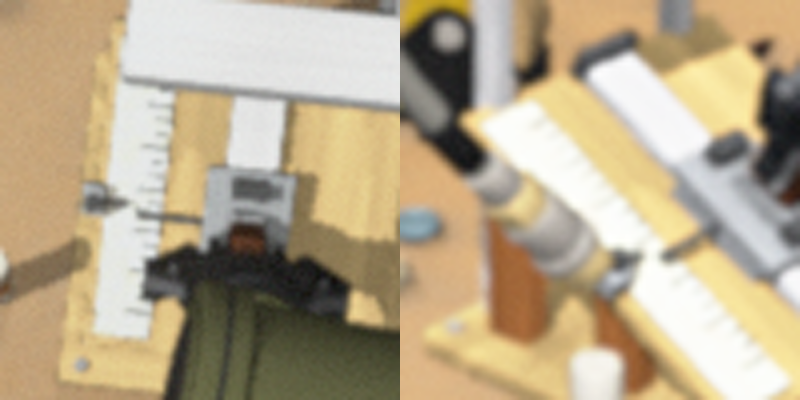

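```bash
cat >> h.py <<'E'
def idxpatch(c,r0=178,r1=196,c0=308,c1=346):
    print("cols",c0,"rows",r0)
    for r in range(r0,r1): print(r," ".join("%3d"%v for v in c["img"][r,c0:c1].mean(1)))
E
python3 - <<'E'
from h import *
t=cam("top"); idxpatch(t)
print(ondeck(t,322.5,185.75,.012),ondeck(t,324.2,188.2,.012))
s=cam("side"); idxpatch(s,222,242,286,320)
E
```

```text
cols 308 rows 178
178 163 157 154 166 172 164 164 184 199 224 230 229 230 231 232 229 231 230 228 218 213 207 205 189 176 173 185 190 192 186 182 181 177 172 181 178 176 182
179 161 154 149 156 161 156 163 178 199 225 232 233 231 228 230 231 230 230 229 225 216 202 193 176 171 177 184 189 191 187 186 179 179 177 186 182 181 180
180 160 159 148 148 141 131 136 150 185 220 227 229 230 230 230 230 229 228 230 232 229 225 208 170 166 179 186 190 186 188 182 181 175 165 180 180 179 183
181 160 153 161 172 164 154 141 136 149 187 203 225 230 229 230 227 224 219 223 224 224 223 203 163 171 183 189 189 186 190 181 180 173 162 179 179 179 181
182 160 160 159 180 172 167 166 152 135 161 179 208 227 232 231 225 215 202 203 196 193 195 176 156 173 186 188 190 189 189 184 181 174 160 180 179 179 183
183 161 155 160 162 143 135 147 149 125 147 173 208 224 227 232 228 221 222 217 213 214 216 200 170 177 185 190 189 187 187 182 180 176 165 176 178 178 180
184 165 158 153 134 106  99 105 113  97 112 141 162 174 189 220 225 228 229 227 223 224 225 214 182 180 186 187 189 189 186 181 181 175 171 180 17
[... 3913 characters left out ...]

237 120 125 125 127 140 154 156 141 126 145 205 246 252 252 251 251 251 250 246 245 249 251 248 242 235 225 216 212 211 210 209 206 205 203
238 119 114 110 112 126 139 128 116 126 163 217 247 252 251 251 251 251 251 251 251 251 251 247 243 243 239 225 214 211 212 210 207 205 205
239 127 118 105  99 109 117 115 128 154 183 209 238 249 251 251 250 251 251 252 252 251 251 250 249 249 247 235 218 213 212 211 210 207 205
240 145 122 106 104 101  97 107 139 176 193 205 222 241 249 251 251 251 251 251 252 251 251 251 251 248 243 238 231 221 213 211 210 210 208
241 164 138 117 104 100  91 103 138 172 191 203 210 225 241 249 250 251 251 251 251 251 251 251 250 247 243 245 245 234 218 210 213 211 209
```

carry_out --pt "0 0.3 0 0 0 0 0" --pt "0 0.3 0 0 0 0 0" --pt "0 0.3 0 0 0 0 0" --pt "0 0.3 0 0 0 0 0" --pt "0 0.3 0 0 0 0 0" --pt "0 0 0 0 0 0 0" --pt "0 0 0 0 0 0 0" --pt "0 0 0 0 0 0 0"

```text
clock: 15.87
position: [0.5727, -0.1346, 0.1146]
tool_rot: [0.042, 0.964, -0.012, 0.264]
force: [-2.8, 3.6, 11.7]
grip_width: 0.0234
grip_force: 43.0
```

```bash
python3 - <<'E'
from h import *
o=ctrl.get_obs(); q=o["joint_pos"];print(o["clock"],w2d(o["position"]),q.round(3),RD.T@o["force"])
t=cam("top"); idxpatch(t,184,202,316,342)
i=ondeck(t,321.3,185.35,.012);p=ondeck(t,323.7,188.05,.012);print(i,p)
s=cam("side");print("side pred idx",proj(s,d2w(i)),proj(t,d2w(p+[-.013,0,0])))
E
```

```text
15.8667 [0.08457644 0.00298589 0.04890961] [ 0.263  0.782 -0.134  2.294  3.051  0.465 -1.373] [ 3.12658655  3.31155623 11.6684176 ]
cols 316 rows 184
184  96 111 137 162 174 187 221 225 230 229 227 223 223 224 214 183 180 185 188 189 191 185 181 178 178 170
185  76  89 107 112 119 144 185 204 223 228 223 206 204 208 198 179 179 185 189 191 189 185 181 177 177 171
186  99 111 112 122 137 163 206 212 214 227 227 220 218 200 185 170 179 185 189 188 186 185 180 181 180 177
187 123 144 161 178 202 220 227 227 223 230 230 229 228 219 197 176 181 183 192 190 186 182 180 177 182 183
188 162 184 210 221 230 230 229 230 229 228 228 224 224 214 188 178 182 187 187 189 186 182 177 179 181 185
189 208 222 227 229 230 231 230 229 229 226 211 201 202 182 160 176 183 190 188 190 186 183 177 175 174 179
190 226 230 230 228 232 232 230 230 228 228 222 220 218 196 157 174 183 188 189 189 185 181 174 173 162 176
191 228 230 231 229 231 231 230 227 225 223 225 225 228 203 162 172 187 192 189 187 185 182 179 173 167 175
192 224 230 228 226 230 228 225 198 167 157 172 182 196 180 151 168 178 182 184 184 18
[... 433 characters left out ...]
 151 139 146 175 178
197 228 229 229 230 230 230 229 230 229 229 224 221 209 185 182 185 188 188 188 186 182 173 161 166 182 183
198 228 229 229 228 227 228 229 231 231 225 224 224 210 184 179 185 192 187 190 187 184 178 172 164 177 172
199 228 229 229 230 230 229 230 229 225 212 195 191 183 168 178 183 188 187 191 188 182 181 171 165 172 149
200 230 229 229 229 227 230 230 229 230 222 216 213 195 158 176 186 192 188 180 176 174 170 164 163 169 135
201 229 228 227 227 228 228 226 225 226 227 225 227 211 163 178 186 183 169 140 126 120 118 133 154 164 121
[0.11138569 0.08568488 0.012     ] [0.10442528 0.07833842 0.012     ]
side pred idx [296.57639152 229.95445947] [323.23500075 192.53721251]
```

carry_out --pt "0 -0.3 0 0 0 0 0" --pt "0 -0.3 0 0 0 0 0" --pt "0 -0.3 0 0 0 0 0" --pt "0 -0.3 0 0 0 0 0" --pt "0 -0.3 0 0 0 0 0" --pt "0 -0.3 0 0 0 0 0" --pt "0 -0.3 0 0 0 0 0" --pt "0 -0.3 0 0 0 0 0" --pt "0 0 0 0 0 0 0" --pt "0 0 0 0 0 0 0"

```text
clock: 16.8
position: [0.5877, -0.1359, 0.1234]
tool_rot: [0.043, 0.965, -0.011, 0.258]
force: [-9.2, 4.4, 2.9]
grip_width: 0.0233
grip_force: 42.4
```

```bash
cat >> h.py <<'E'
def err(c,show=False):
    g=c["img"].mean(2).astype(float)
    def line(cols,r0,r1,bg):
        out=[]
        for x in cols:
            w=np.clip(bg-30-g[r0:r1,x],0,None); out.append((w*np.arange(r0,r1)).sum()/max(w.sum(),1))
        return np.array(out)
    ir=line([318,319,320],183,189,230).mean()          # index at col 319
    cand=np.array([(230-g[r:r+3,323:327]).sum() for r in range(183,198)]); k=183+cand.argmax()
    pr=line([324,325,326],k-1,k+4,230).mean()            # pointer at col 325
    i=ondeck(c,319,ir,.012);p=ondeck(c,325,pr,.012)
    print("idx row",ir.round(2),"ptr row",pr.round(2),"err mm",((p-i)[0]*1000).round(2))
E
python3 - <<'E'
from h import *
o=ctrl.get_obs(); q=o["joint_pos"];print(o["clock"],w2d(o["position"]),q.round(3),RD.T@o["force"])
t=cam("top"); idxpatch(t,182,196,316,342); err(t)
E
```

```text
16.8 [0.1019685  0.00297929 0.04896199] [ 0.254  0.762 -0.124  2.236  3.044  0.374 -1.372] [-6.81603517  3.54506684  7.23321369]
cols 316 rows 182
182 133 164 178 209 228 231 230 226 212 204 203 197 192 190 179 151 175 186 188 187 190 187 183 182 171 165
183 127 147 173 207 221 225 231 229 223 219 219 214 216 212 196 167 176 185 189 188 190 185 184 179 174 169
184  98 112 136 163 173 190 220 227 227 228 227 221 224 226 216 186 182 187 186 190 188 184 183 177 174 168
185  76  89 104 115 120 144 186 208 222 227 224 207 205 207 195 180 181 187 189 190 190 186 181 181 178 173
186  94 111 115 122 137 164 202 212 214 226 227 221 219 202 187 170 178 188 190 191 186 183 183 178 178 175
187 121 141 158 175 204 218 227 225 224 230 232 229 230 220 199 176 184 188 187 191 187 181 180 180 183 181
188 159 181 211 221 229 230 230 228 231 231 230 225 226 218 192 180 186 187 190 191 187 183 179 178 182 186
189 212 220 227 230 231 231 231 226 224 216 197 188 195 172 158 170 186 187 187 189 190 180 182 173 170 181
190 227 230 230 231 231 232 226 199 169 154 141 139 157 135 121 151 173 174 162 177 181 173 170 163 160 178
191 227 230 232 230 232 230 225 182 122  96  95 103 115 107  99 109 125 124 115 125 127 125 130 128 146 178
192 225 231 228 228 231 230 225 191 142 127 124 124 120 108  99 109 116 110 101 104 100 108 107 114 139 172
193 227 230 229 230 230 231 231 220 209 206 208 211 201 169 140 156 158 147 142 134 121 113 111 124 148 166
194 227 230 230 230 231 232 231 230 230 228 228 231 229 212 179 182 181 175 157 129 110  99 108 133 163 162
195 226 229 229 232 231 230 232 231 231 227 218 226 224 220 187 177 166 137 115  82  70  61  74 117 156 154
idx row 185.26 ptr row 191.11 err mm -14.86
```

carry_out --pt "0 -0.3 0 0 0 0 0" --pt "0 -0.3 0 0 0 0 0" --pt "0 -0.3 0 0 0 0 0" --pt "0 0 0 0 0 0 0" --pt "0 0 0 0 0 0 0"

```text
clock: 17.27
position: [0.5953, -0.1364, 0.1278]
tool_rot: [0.043, 0.965, -0.011, 0.257]
force: [-8.9, 3.7, 3.2]
grip_width: 0.0237
grip_force: 42.4
```

```bash
python3 - <<'E'
from h import *
o=ctrl.get_obs(); q=o["joint_pos"];print(o["clock"],w2d(o["position"]),RD.T@o["force"])
t=cam("top"); err(t)
E
```

```text
17.2667 [0.11079096 0.00307755 0.04895586] [-6.37124154  2.94249202  7.39931229]
idx row 185.25 ptr row 187.81 err mm -5.44
```

carry_out --pt "0 -0.2 0 0 0 0 0" --pt "0 -0.2 0 0 0 0 0" --pt "0 0 0 0 0 0 0" --pt "0 0 0 0 0 0 0"

```text
clock: 17.65
position: [0.5985, -0.1367, 0.1296]
tool_rot: [0.043, 0.965, -0.011, 0.257]
force: [-9.7, 4.2, 2.4]
grip_width: 0.0236
grip_force: 42.4
```

```bash
python3 - <<'E'
from h import *
o=ctrl.get_obs(); q=o["joint_pos"];print(o["clock"],w2d(o["position"]),RD.T@o["force"])
t=cam("top"); err(t); idxpatch(t,181,192,312,340)
s=cam("side"); idxpatch(s,220,236,288,318); i=ondeck(t,319,185.25,.012); a,b=proj(s,d2w(i+[0,-.008,0])),proj(s,d2w(i+[.00,-.03,0])); print("side line dir",a,b)
b=s["img"][205:250,275:335,::-1]; a=t["img"][165:210,295:355,::-1]
cv2.imwrite("pics/f.png",cv2.resize(np.hstack([a,b]),(800,300),interpolation=cv2.INTER_CUBIC))
E
```

```text
17.65 [0.11443635 0.00309391 0.0489578 ] [-7.49562221  3.2960953   7.12314315]
idx row 185.24 ptr row 186.61 err mm -2.05
cols 312 rows 181
181 165 156 142 138 146 186 203 224 229 229 230 231 223 219 224 226 224 224 204 159 173 181 187 188 191 188 182 180
182 177 170 167 152 133 162 179 208 227 230 230 225 216 203 203 196 193 192 181 158 174 185 187 190 190 186 183 181
183 146 133 148 152 129 144 173 206 224 228 229 229 222 220 220 212 215 216 199 168 177 187 189 194 188 188 183 179
184 105  95 106 107  96 113 137 163 170 190 221 225 230 231 229 225 227 224 217 186 182 190 191 188 189 184 182 181
185  97  87  87  83  75  87 107 115 121 144 185 207 219 223 211 193 191 200 193 174 176 183 184 192 185 183 182 181
186  97  93  95  95  95 106 116 117 139 165 204 204 178 158 150 127 131 131 133 136 135 142 156 175 175 159 167 172
187 115 113 124 118 122 144 162 179 201 217 228 216 175 141 130 116 113 109 103 104 101 103 115 133 124 111 118 131
188 154 161 164 161 161 182 212 220 230 231 229 229 220 205 189 164 161 151 121 122 127 130 127 121 109  92  95 101
189 176 175 183 194 210 222 227 
[... 1687 characters left out ...]
67 160 157
231 177 183 177 159 129 103 100 111 122 135 184 231 237 231 232 239 231 216 213 210 213 212 209 208 205 202 195 182 171 159
232 179 182 175 156 125  94  89 103 122 155 212 245 251 250 249 247 240 235 227 218 211 212 211 211 207 205 202 196 183 170
233 175 174 166 148 125 101 107 135 157 188 235 252 252 252 250 248 245 243 240 224 210 209 212 210 209 207 205 203 197 182
234 165 160 159 161 160 156 157 170 178 209 242 252 252 251 250 250 249 248 242 227 212 209 210 211 210 209 206 205 203 195
235 152 145 152 176 199 201 187 176 183 221 246 251 252 252 251 250 246 241 239 236 232 222 214 210 211 210 208 206 204 202
side line dir [297.10043265 229.85245559] [302.58942936 227.03502545]
```

View pics/f.png

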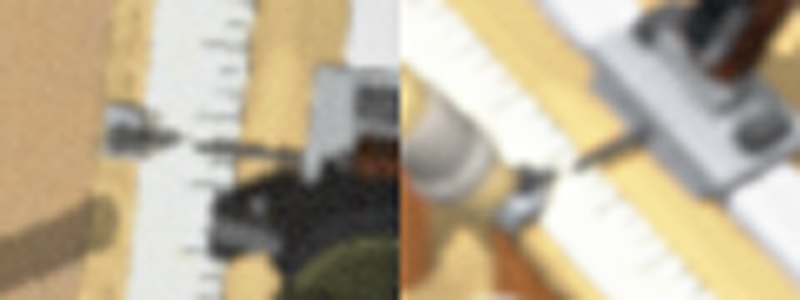

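carry_out --pt "0 -0.2 0 0 0 0 0" --pt "0 0 0 0 0 0 0" --pt "0 0 0 0 0 0 0" --pt "0 0 0 0 0 0 0" --pt "0 0 0 0 0 0 0"

```text
clock: 18.17
position: [0.6001, -0.1369, 0.1306]
tool_rot: [0.043, 0.965, -0.011, 0.257]
force: [-9.2, 4.3, 3.0]
grip_width: 0.0236
grip_force: 42.3
```

```bash
python3 - <<'E'
from h import *
o=ctrl.get_obs(); q=o["joint_pos"];print(o["clock"],w2d(o["position"]),RD.T@o["force"])
t=cam("top"); err(t); s=cam("side"); idxpatch(s,224,234,290,312)
E
```

```text
18.1667 [0.1163149  0.0030905  0.04897306] [-6.74360778  3.49108742  7.34592338]
idx row 185.25 ptr row 185.9 err mm 0.0
cols 290 rows 224
224 251 252 251 251 251 250 248 237 221 215 211 210 213 211 210 204 195 180 159 131 111 103
225 250 252 251 252 251 250 249 246 242 236 220 211 211 209 202 185 168 150 135 121 107 108
226 246 252 252 252 251 251 251 250 248 240 222 210 202 192 173 151 140 137 136 128 125 131
227 238 252 253 252 252 252 251 248 243 235 218 195 171 153 138 131 134 145 145 147 155 164
228 223 246 249 246 248 251 248 240 233 226 200 162 139 126 127 135 146 156 164 176 185 192
229 193 215 217 201 213 232 230 222 222 216 181 141 139 151 155 154 167 182 195 199 203 200
230 178 171 153 132 141 166 174 171 188 211 198 179 196 217 208 196 196 206 210 211 208 204
231 175 158 130 103 101 112 123 135 180 226 236 235 243 248 237 222 216 213 212 210 211 206
232 176 156 127  91  87 102 125 158 212 246 251 251 251 249 242 234 228 218 211 211 212 209
233 166 150 124 104 108 135 157 189 236 252 252 252 250 248 245 243 239 222 211 209 210 211
```

carry_out --pt "0.3 0 0 0 0 0 0" --pt "0.6 0 0 0 0 0 0" --pt "1 0 0 0 0 0 0" --pt "1 0 0 0 0 0 0" --pt "1 0 0 0 0 0 0" --pt "1 0 0 0 0 0 0" --pt "1 0 0 0 0 0 0" --pt "1 0 0 0 0 0 0"

```text
clock: 18.93
position: [0.6054, -0.1393, 0.1329]
tool_rot: [0.044, 0.964, -0.012, 0.262]
force: [0.1, -0.1, -0.2]
grip_width: 0.0855
grip_force: 0.0
```

```bash
python3 - <<'E'
from h import *
o=ctrl.get_obs(); q=o["joint_pos"];print(o["clock"],w2d(o["position"]),o["force"],o["grip_width"],q.round(3))
t=cam("top"); err(t); s=cam("side"); 
# lever
b=s["img"][185:245,320:390,::-1]; a=t["img"][185:245,375:445,::-1]
cv2.imwrite("pics/g.png",cv2.resize(np.hstack([a,b]),(798,342),interpolation=cv2.INTER_CUBIC))
E
```

```text
18.9333 [0.12222469 0.00112396 0.04825003] [ 0.05901871 -0.06142252 -0.1802642 ] 0.08548785502616164 [ 0.248  0.75  -0.116  2.19   3.039  0.327 -1.372]
idx row 185.24 ptr row 193.08 err mm -20.56
```

View pics/g.png

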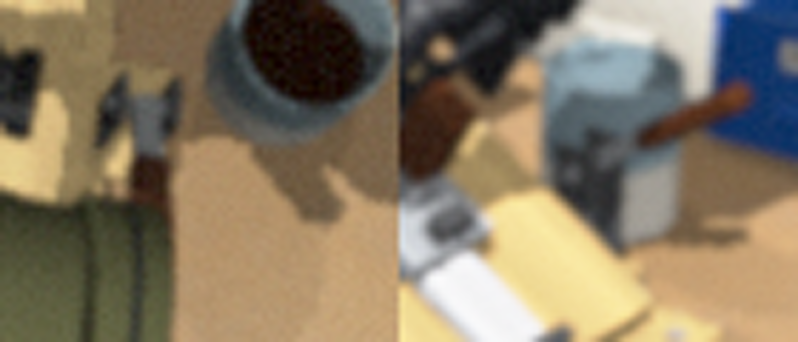

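```bash
sed -i 's/range(183,198)/range(183,188)/' h.py; python3 - <<'E'
from h import *
t=cam("top"); err(t); idxpatch(t,183,192,314,340)
s=cam("side")
P=lambda x,y:(375+x/5.7,185+y/5.7); Q=lambda x,y:(320+(x-399)/5.7,185+y/5.7)
p,e=tri(t,P(146,165),s,Q(645,140)); print("lever grip near end",p,e)
# rays from side: tip of lever centre; intersect plane stand-y
def iny(c,u,v,y):
    o,d=ray(c,u,v); o=RS.T@(o-C); d=RS.T@d; return o+d*(y-o[1])/d[1]
for y in(-.14,-.145,-.15):
    print(y,"tip",iny(s,*Q(743,97),y).round(4),"near",iny(s,*Q(643,137),y).round(4),"hinge?",iny(s,*Q(597,160),y).round(4))
for z in(.09,.12): # top view: grip edges
    print(z,[(RS.T@(onz(t,*P(*k),z)-C)).round(4) for k in((132,180),(170,180),(133,160),(165,160))])
for z in(.12,.135): print(z,"tip from top0",(RS.T@(onz(t,*T(526,505),z)-C)).round(4),"near",(RS.T@(onz(t,*T(526,432),z-.03)-C)).round(4))
E
```

```text
idx row 185.26 ptr row 188.0 err mm -5.96
cols 314 rows 183
183 147 150 129 152 174 207 226 226 232 228 225 222 219 216 212 214 199 167 177 190 186 182 182 181 182 181
184 103 110 101 113 136 164 173 190 215 227 226 225 221 224 227 223 216 184 184 182 174 154 142 152 177 180
185  84  80  74  88 104 115 118 146 183 194 181 168 166 173 186 179 183 173 166 153 132 112 108 132 165 176
186 101  93  96 111 114 122 135 165 205 200 150 112 104 116 127 127 126 126 113  93  81  85  87 100 128 144
187 127 120 122 143 161 176 204 220 228 221 165  98  68  76  98 123 126 111  71  53  59  78  83  85  97 113
188 166 163 165 184 207 222 229 231 230 225 176  96  47  52  81 130 147 131  73  40  44  53  65  77  80  84
189 184 192 212 220 227 231 232 230 230 225 177  90  31  39  56  89 107  99  55  41  36  38  49  57  54  57
190 186 203 227 230 230 231 229 232 231 226 173  87  33  37  42  56  60  57  40  37  44  47  48  55  48  42
191 183 199 226 230 230 230 230 231 230 216 152  76  37  34  34  32  42  40  44  40  41  42  44  43  45  45
lever grip near end [ 0.54519478 -0.27394981  0.09609724] 0.0026970161257959166
-0.14 tip [-0.1228 -0.14    0.136 ] near [-0.0657 -0.14    0.0967] hinge? [-0.0381 -0.14    0.075 ]
-0.145 tip [-0.1198 -0.145   0.1334] near [-0.0624 -0.145   0.0939] hinge? [-0.0347 -0.145   0.0722]
-0.15 tip [-0.1168 -0.15    0.1309] near [-0.0591 -0.15    0.0912] hinge? [-0.0313 -0.15    0.0693]
0.09 [array([-0.0721, -0.1324,  0.09  ]), array([-0.0701, -0.1505,  0.09  ]), array([-0.0623, -0.1321,  0.09  ]), array([-0.0606, -0.1474,  0.09  ])]
0.12 [array([-0.0782, -0.1281,  0.12  ]), array([-0.0762, -0.1458,  0.12  ]), array([-0.0686, -0.1279,  0.12  ]), array([-0.0669, -0.1428,  0.12  ])]
0.12 tip from top0 [-0.1166 -0.1399  0.12  ] near [-0.0612 -0.1407  0.09  ]
0.135 tip from top0 [-0.1192 -0.1377  0.135 ] near [-0.0643 -0.1385  0.105 ]
```

carry_out --pt "1 0 0 -0.5 0 0 0" --pt "1 0 0 -1 0 0 0" --pt "1 0 0 -1.5 0 0 0" --pt "1 0 0 -2 0 0 0" --pt "1 0 0 -2 0 0 0" --pt "1 0.5 0 -2 0 0 0" --pt "1 1 0 -2 0 0 0" --pt "1 1.5 0 0 0 0 0" --pt "1 1.5 0 0 0 0 0" --pt "1 1.5 0 0 0 0 0" --pt "1 1.5 0 0 0 0 0" --pt "1 0 0 0 0 0 0"

```text
clock: 20.13
position: [0.4813, -0.1278, 0.1886]
tool_rot: [0.044, 0.965, -0.012, 0.259]
force: [-1.2, 0.2, -0.7]
grip_width: 0.0853
grip_force: 0.0
```

```bash
python3 - <<'E'
from h import *
o=ctrl.get_obs(); q=o["joint_pos"];print(o["clock"],w2d(o["position"]),o["force"],q.round(3))
t=cam("top"); err(t)
RF=RG@np.diag([-1,-1,1.]); p=C+RS@[-.0705,-.1405,.1555]; print(p,rel(p,RF))
a=t["img"][165:225,300:380,::-1]; b=cam("side")["img"][185:245,270:350,::-1]
cv2.imwrite("pics/i.png",cv2.resize(np.hstack([a,b]),(800,300),interpolation=cv2.INTER_CUBIC))
E
```

```text
20.1333 [0.04211068 0.0017728  0.15882662] [-1.21664973  0.17875143 -0.66943779] [ 0.309  0.569 -0.161  2.488  3.059  0.434 -1.383]
idx row 185.25 ptr row 185.93 err mm -0.07
[ 0.54102289 -0.27582088  0.1555    ] ('shift cm(tool now)', array([ -4.39, -14.19,   6.5 ]), 'in target axes', array([ -4.37, -14.22,   6.45]), 'rotvec deg', array([-0.15,  0.29, -0.2 ]))
```

View pics/i.png

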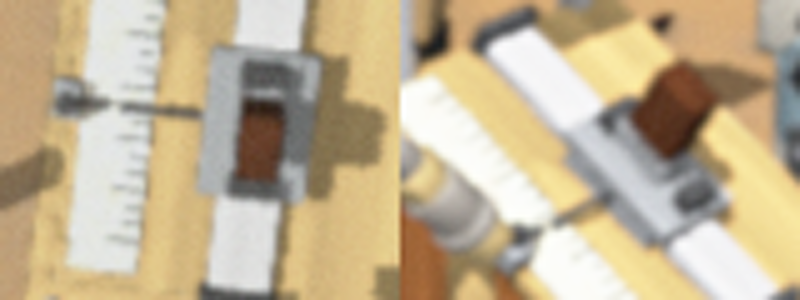

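carry_out --pt "0 0 -1.6 0 0 0 0" --pt "0 0 -1.6 0 0 0 0" --pt "0 0 -1.6 0 0 0 0" --pt "0 0 -1.6 0 0 0 0" --pt "0 0 -1.6 0 0 0 0" --pt "0 0 -1.6 0 0 0 0" --pt "0 0 -1.6 0 0 0 0" --pt "0 0 -1.6 0 0 0 0" --pt "0 0 -1.4 0 0 0 0" --pt "0 -1.2 0 1 0 0 0" --pt "0 -1.2 0 1 0 0 0" --pt "0 -1 0 1 0 0 0" --pt "0 -1 0 1 0 0 0" --pt "0 0 0 1.2 0 0 0" --pt "0 0 0 0 0 0 0" --pt "0 0 0 0 0 0 0"

```text
clock: 21.57
position: [0.5361, -0.2753, 0.1667]
tool_rot: [0.044, 0.964, -0.012, 0.262]
force: [-0.5, -0.1, -1.0]
grip_width: 0.0001
grip_force: 0.0
```

```bash
python3 - <<'E'
from h import *
o=ctrl.get_obs(); q=o["joint_pos"];print(o["clock"],RS.T@(o["position"]-C),o["force"],q.round(3))
RF=RG@np.diag([-1,-1,1.]); p=C+RS@[-.0705,-.1405,.1555]; print(p,rel(p,RF))
E
```

```text
21.5667 [-0.07549004 -0.14040961  0.1667001 ] [-0.45140609 -0.11782843 -0.95555314] [ 0.684  0.684 -0.271  2.175  3.348  0.193 -1.359]
[ 0.54102289 -0.27582088  0.1555    ] ('shift cm(tool now)', array([ 0.14, -0.01,  1.22]), 'in target axes', array([ 0.13, -0.01,  1.22]), 'rotvec deg', array([-0.14,  0.36, -0.17]))
```

carry_out --pt "0 0.5 0 1.0 0 0 0" --pt "0 0.5 0 1.0 0 0 0" --pt "0 0.5 0 1.0 0 0 0" --pt "0 0.5 0 1.0 0 0 0" --pt "0 0.45 0 0.2 0 0 0" --pt "0 0.45 0 0.2 0 0 0" --pt "0 0.4 0 0.25 0 0 0" --pt "0 0.4 0 0.25 0 0 0" --pt "0 0.4 0 0.3 0 0 0" --pt "0 0.4 0 0.3 0 0 0" --pt "0 0.3 0 0.4 0 0 0" --pt "0 0.3 0 0.4 0 0 0" --pt "0 0 0 0 0 0 0"

```text
clock: 22.65
position: [0.5239, -0.2742, 0.0859]
tool_rot: [0.044, 0.964, -0.012, 0.261]
force: [0.6, 0.1, 0.5]
grip_width: 0.0003
grip_force: 0.0
```

```bash
python3 - <<'E'
from h import *
o=ctrl.get_obs(); q=o["joint_pos"];print(o["clock"],RS.T@(o["position"]-C),RS.T@o["force"],q.round(3))
print("want TCP",[-.0875,-.1405,.0855])
E
```

```text
22.65 [-0.08773526 -0.14039062  0.0858661 ] [0.57172668 0.15865943 0.46419469] [ 0.644  0.851 -0.193  2.243  3.337  0.431 -1.309]
want TCP [-0.0875, -0.1405, 0.0855]
```

carry_out --pt "0 0.15 0 0.25 0 0 0" --pt "0 0.15 0 0.25 0 0 0" --pt "0 0.15 0 0.25 0 0 0" --pt "0 0 0 0 0 0 0"

```text
clock: 22.98
position: [0.5246, -0.2744, 0.0818]
tool_rot: [0.043, 0.963, -0.013, 0.265]
force: [-12.6, 2.6, 33.8]
grip_width: 0.0001
grip_force: 17.0
```

```bash
python3 - <<'E'
from h import *
o=ctrl.get_obs(); print(o["clock"],RS.T@(o["position"]-C),RS.T@o["force"])
E
```

```text
22.9833 [-0.0870223  -0.14048934  0.08181336] [-12.756512     1.47380952  33.78006255]
```

carry_out --pt "0 0 0 -0.8 0 0 0" --pt "0 0 0 -1.5 0 0 0" --pt "0 0 0 -2 0 0 0" --pt "0 0 0 -2 0 0 0" --pt "0 0 0 -2 0 0 0" --pt "0 0 0 -2 0 0 0" --pt "0 0 0 -2 0 0 0" --pt "0 1.5 0 0 0 0 0" --pt "0 1.5 0 0 0 0 0" --pt "0 1.5 0 0 0 0 0" --pt "0 0 0 0 0 0 0"

```text
clock: 23.9
position: [0.4204, -0.2644, 0.16]
tool_rot: [0.045, 0.965, -0.011, 0.26]
force: [-1.7, 1.5, -0.2]
grip_width: 0.0001
grip_force: 0.0
```

```bash
python3 - <<'E'
from h import *
o=ctrl.get_obs(); print(o["clock"],RS.T@(o["position"]-C),o["force"])
t=cam("top"); err(t); s=cam("side")
im=s["img"].astype(int); m=((im[...,0]<140)&(im[...,0]-im[...,2]>35)&(im[...,0]-im[...,1]>25)).astype(np.uint8); m[:190]=0;m[260:]=0;m[:,:330]=0;m[:,400:]=0
n,l,st,ce=cv2.connectedComponentsWithStats(m)
print([ (st[i].tolist(),ce[i].round(1)) for i in range(1,n) if st[i][4]>15])
for th in(0,.1,.6):
    print(th,[proj(s,C+RS@[-.032-a*np.cos(th),-.1405,.073+a*np.sin(th)]).round(1) for a in(.04,.075,.11)])
E
```

```text
23.9 [-0.19169098 -0.13964537  0.15999815] [-1.73796897  1.51620784 -0.18976522]
idx row 185.25 ptr row 185.92 err mm -0.04
[([330, 199, 6, 9, 29], array([331.7, 203.4])), ([365, 216, 21, 11, 109], array([375., 221.]))]
0 [array([364.2, 216.9]), array([374.3, 220.4]), array([384.6, 224.1])]
0.1 [array([364.3, 215.7]), array([374.3, 218.1]), array([384.7, 220.5])]
0.6 [array([362.7, 209.3]), array([371.4, 205.8]), array([380.4, 202.2])]
```

Seen from the side, the lever centroid is at (375.0, 221.0). The fully-down prediction is (374.3, 220.4), so the lever is down. The pointer error is about 0 mm and the robot is clear.

```bash
python3 -c "
from bench import job
print(job.close_job())"
```

```text
the job is handed in; nothing more can be done
None
```

The job is handed in: I backed the carriage down to about 21 mm below the index tab and brought it up in one upward stroke with three brief stops to measure. The pointer now measures within 0.1 mm of the index tab, with the play taken up on the upward side. The locking lever is fully down and the robot is clear of everything; I did not re-measure the bystanders.

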